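Put the stamps away, slide their tray in, lock it and return the key

ROBOT

A 7-joint arm with a two-finger parallel gripper is mounted at the origin on the work surface. World frame = base frame: x ahead of the robot, y to its left, z up, the work surface at z = 0. Lengths are in m, angles in rad, forces in N, time in s.
With the tool pointing down it reaches from about 0.425 to 0.925 m from the base axis. Payload 6.8 kg.
Tool frame: the origin (TCP) lies midway between the tips of the shut fingers; the grasp point (between the pads) lies r.grasp_offset behind it (r.grasp_offset is the distance from the TCP to the grasp point, in m); z points along the fingers, y is the direction in which the jaws open and shut (so a half turn about z gives the same grasp; the last joint's range is limited). The gripper opens to 85 mm and grips with 20 to 120 N. Pads are 22 mm wide; open, the fingers measure 114 mm over their backs; the gripper's body (76 mm by 85 mm) begins 54 mm behind the grasp point. The pads swing forward as they close: fully open they stand 13 mm farther back than shut.
Start: joints at [1.035, 0.477, 0.022, 1.555, -0.011, 1.109, -0.083], TCP at [0.28, -0.614, 0.231] pointing down, gripper open.
Joint ranges: [-2.96, 2.96], [-0.34, 2.1], [-1.41, 1.46], [0.24, 2.44], [-1.37, 4.51], [0.17, 1.92], [-2.96, 2.96]. Speed limits (rad/s): [2.39, 2.39, 3.14, 3.14, 3.14, 3.14, 3.14].

INTERFACE

Orientations are given as a rotation vector (axis times angle).
In Python, from bench import r gives the robot as it stands. The module is installed in compiled form; this text tells all that it offers.
- The arm moves only by the tool send_rows, never from a script. Its argument "moves" is one flat list of numbers, 4 for each row, row after row: the shift along the tool's x, y, z in mm, then the turn about the tool's z in degrees. A call has 1 to 8 rows; each row is the pose to reach, as a shift and turn from the pose commanded when the call began, along the tool's axes at that moment; what a row does not reach only later rows make up. A row lasts 1/8 s, in which the tool goes at most 62.5 mm and 10.7 degrees, less where a joint would pass 70% of its speed; a pose out of reach is approached as far as the arm can. A call with a gripper value outside its range is refused whole. "hand" is the closure, from 0 (fully open) to 1 (shut), set as the call begins (left out, the last holds). The fingers move at their own pace and stop on an object; "newtons" is the grip in N (left out, the last holds). Time passes only in rows, so rows that repeat a pose let the fingers close. It gives the time, the measured TCP pose, the force and the opening at its end, in the units of the state.
- r.get_obs(): the state, without advancing time (a new reading comes with each control period).
- r.grab_frame(name): name is "side" or "top"; returns a dict with "img" (420x560x3 uint8, red, green, blue), "mtx" (3x3 intrinsics, pixels), "D" ([k1, k2, p1, p2, k3] as OpenCV has them; the pictures are not rectified), "world_to_cam" (4x4, takes a point from world to camera coordinates). Camera axes: x right, y up, looking along -z (the intrinsics and any distortion apply to the point x, -y, -z); pixel columns grow to the right and rows downward; lengths in m; the calibration is good to about 2 mm. A picture is of the moment at which its call begins. There is no depth.
- r.hand_in(): hands the job in, once; it reports no verdict.
The state is a dict: "clock": time; "joints": joint angles; "qvel": joint speeds; "tau": joint torques, N m; "tcp_pos": TCP position; "orientation": TCP orientation; "contact_force": force on the tool from outside, world axes, zero at the start; "moment": the same for the moment, N m; "grip_width": finger opening in m.
Only numpy, scipy, OpenCV 4.12 (cv2) and the standard library are available. Lean on these libraries where they do the work, as an engineer would, in place of code of your own. Each camera call takes 0.05 s, during which the arm holds its last target.

TASK

Put every loose wooden stamp upright into the shallow tray, then slide the loaded tray along the desk into the low drawer unit until it is fully home with its front flush. Only then take the key from its stand, push it all the way down into the lock and turn the lock clockwise with the key, to its stop, so that the latch bar lies across the tray front, and put the key back upright in its stand. Do not push the latch bar with the fingers and do not disturb the steel mug.

Things in the scene. Friction and masses are not known exactly. Their poses are not given: they have to be found in the camera images.
- stamp1_mid (a point): centre (21 mm above its underside) of a wooden stamp (its body has the same axes), 42 mm high, 90 g: a pale base block 70 x 30 x 18 mm (x, y, z) with a dark grip ridge 56 x 16 mm (x, y) on top, from 18 to 42 mm above the underside; z up. Of the four stamps only 2 to 4 are present (None = absent); all stamps are alike
- stamp2_mid (a point): centre (21 mm above its underside) of a wooden stamp (its body has the same axes), 42 mm high, 90 g: a pale base block 70 x 30 x 18 mm (x, y, z) with a dark grip ridge 56 x 16 mm (x, y) on top, from 18 to 42 mm above the underside; z up. Of the four stamps only 2 to 4 are present (None = absent); all stamps are alike
- stamp3_mid (a point): centre (21 mm above its underside) of a wooden stamp (its body has the same axes), 42 mm high, 90 g: a pale base block 70 x 30 x 18 mm (x, y, z) with a dark grip ridge 56 x 16 mm (x, y) on top, from 18 to 42 mm above the underside; z up. Of the four stamps only 2 to 4 are present (None = absent); all stamps are alike
- stamp4_mid (a point): centre (21 mm above its underside) of a wooden stamp (its body has the same axes), 42 mm high, 90 g: a pale base block 70 x 30 x 18 mm (x, y, z) with a dark grip ridge 56 x 16 mm (x, y) on top, from 18 to 42 mm above the underside; z up. Of the four stamps only 2 to 4 are present (None = absent); all stamps are alike
- tray: the shallow wooden tray (0.35 kg), origin mid underside, +x towards its nose (goes into the bay first), z up. 168 mm long (x -84 to 84), 140 wide, floor 4 thick, side and nose walls 15 high, 4 thick, front panel (x -84 to -76) 44 high; inside x -76 to 80, y -66 to 66, the nose corners cut at 45 degrees by 12 mm. It stands on the desk; slide it, do not lift
- tray_mid (a point): the point on top of the tray's floor (4 mm above the underside) over tray's origin, same axes
- tray_fin (a point): centre of the upright dark grip fin on the tray's front panel: 55 mm long along tray x (from the front panel out), 12 mm thick along y, from 6 to 44 mm above the desk; 111.5 mm from the tray's origin on the -x side
- bay_home (a point): where tray_mid is when the tray is fully home in the low wooden drawer unit (fixed); +x is the direction in which the tray slides in, z up. The bay is open below (the tray keeps sliding on the desk), 146 mm wide and 52 mm high inside; its mouth is 84 mm from this point on the -x side, its back stop 84 mm on the +x side
- unit: the drawer unit, origin on the desk 4 mm under bay_home, same axes. 170 mm wide, roof top 62 mm above the desk. A steel lock block, 52 x 50 mm (x, y) and 26 mm high, stands in front of it beside the mouth, centred 97 mm towards -x and 100 mm towards -y from the origin, its inner edge 2 mm outside the line of the bay's side wall
- lock (a joint): turn of the lock barrel on the lock block about the vertical, clockwise from above positive, 0 to 1.25 rad (stops at both ends); starts at 0 to 0.1. The latch bar turns with it: at 0 it points out in front of the unit (11 degrees towards the tray's path), at 1.25 it lies across the tray's front, if the tray is home. Friction 0.05 N m, no spring: it stays where left
- lock_mouth (a point): centre of the key slot's mouth in the top of the lock barrel, 66.5 mm above the desk; axes turn with the barrel (at joint 0 they are those of bay_home). The slot is 26.6 mm along x, 10.6 mm along y, 28 mm deep and closed at the bottom; the barrel's top is 40 x 40 mm. The key has about 0.12 rad of play to either side
- bar_tip (a point): end of the steel latch bar on the lock barrel, 58 mm from the lock's axis; the bar is 10 x 10 mm and its middle is 32.5 mm above the desk
- key_mid (a point): centre of the key (half-way up, 40 mm above its tip), standing upright in its stand at the start, z up, 60 g: steel blade 24 x 8 mm (x, y) below, 38 mm long, and a black flat bow 44 x 12 mm (x, y), 42 mm high, from 38 to 80 mm above the tip. Either way round fits the lock
- key_tip (a point): middle of the bottom end of the key's blade, same axes as key_mid
- stand_mouth (a point): centre of the hole's mouth in the wooden key stand, a fixed block 70 x 56 x 34 mm; the key stands 24 mm deep in it with 2 mm of play all round, either way round; x along the hole's long side (28 mm)
- mug_mid (a point): centre of the steel mug (80 mm wide, 90 mm high) standing on a wooden coaster; a bystander to be left alone
- stamp1: the body of that stamp, origin at the middle of its underside
- stamp2: the body of that stamp, origin at the middle of its underside
- stamp3: the body of that stamp, origin at the middle of its underside
- stamp4: the body of that stamp, origin at the middle of its underside
- key: the key, origin at its tip

How it is judged:
On the way, in this order (a step that is already met when the one before it is completed fails the run):
1. every stamp stands in the tray (x of stamp1_mid in the frame of tray_mid between -0.08 and 0.084 m and y of stamp1_mid in the frame of tray_mid between -0.07 and 0.07 m and z of stamp1_mid in the frame of tray_mid between 0.015 and 0.027 m and angle between each of stamp1_mid, stamp2_mid, stamp3_mid, stamp4_mid's own z axis and vertical below 0.12 rad and x of stamp2_mid in the frame of tray_mid between -0.08 and 0.084 m and y of stamp2_mid in the frame of tray_mid between -0.07 and 0.07 m and z of stamp2_mid in the frame of tray_mid between 0.015 and 0.027 m and x of stamp3_mid in the frame of tray_mid between -0.08 and 0.084 m and y of stamp3_mid in the frame of tray_mid between -0.07 and 0.07 m and z of stamp3_mid in the frame of tray_mid between 0.015 and 0.027 m and x of stamp4_mid in the frame of tray_mid between -0.08 and 0.084 m and y of stamp4_mid in the frame of tray_mid between -0.07 and 0.07 m and z of stamp4_mid in the frame of tray_mid between 0.015 and 0.027 m), for 0.2 s.
2. the tray, still loaded, is fully home in the bay (all of step 1 and x of tray_mid in the frame of bay_home between -0.007 and 0.006 m and y of tray_mid in the frame of bay_home between -0.008 and 0.008 m and z of tray_mid in the frame of bay_home between -0.004 and 0.006 m), for 0.2 s.
3. the key is down in the lock before the lock is turned (z of key_tip in the frame of lock_mouth below -0.019 m and horizontal distance between key_tip and lock_mouth below 0.008 m and angle between key_mid's own z axis and vertical below 0.2 rad and value of joint lock below 0.5 rad), for 0.1 s.
4. the lock is turned with the key in it (z of key_tip in the frame of lock_mouth below -0.019 m and horizontal distance between key_tip and lock_mouth below 0.008 m and angle between key_mid's own z axis and vertical below 0.2 rad and value of joint lock above 1.05 rad), for 0.2 s.
At the end, for the whole second after the job is handed in: All stamps present stand upright (within 7 degrees) on the tray's floor, the tray is home (front flush within 7 mm), the key stands back in its stand at least 16 mm deep, the lock is turned beyond 1.05 of its 1.25 rad, and all is at rest (all of step 2 and z of key_tip in the frame of stand_mouth below -0.016 m and horizontal distance between key_tip and stand_mouth below 0.007 m and angle between key_mid's own z axis and vertical below 0.2 rad and linear speed of each of stamp1, stamp2, stamp3, stamp4, tray, key below 0.02 m/s and value of joint lock above 1.05 rad); the robot touches nothing.
It fails at once if the fingers push the latch bar (over 4 N) (contact force between lock_c1 and the fingers above 4 N).
It fails at once if the mug is moved more than 30 mm or tipped (distance of mug_mid from where it was at the start of the episode above 0.03 m or angle between mug_mid's own z axis and vertical above 0.4 rad).
Of stamp1, stamp2, stamp3, stamp4 only 2 to 4 are there at a start; the rules pass over those that are not, and their reading is None.
At some moment in a run one of stamp1, stamp2, stamp3, stamp4, tray may be knocked a few centimetres aside while the robot is not near it.
It also fails if it takes over 210 s, if anything falls off the work surface, if the arm or the gripper's body presses on something with over 40 N, if the wrist force passes 120 N, or if a joint passes its speed limit or range.

## Working session

There is one attempt and no reset: what is moved stays moved. The work goes in short steps, Python scripts to look and compute and a tool call to move; the robot and the scene stay as the last step left them, time stands still between calls to the robot, and variables do not carry over. Pictures are saved under pics/ and viewed, and the job is handed in when it is done.

Besides the shell and the picture viewer there is one more tool, called after ">>>" as name(argument=value, ...) on one line, values as JSON. send_rows: Moves the arm, as the interface text tells. Its arguments: {"type":"object","properties":{"moves":{"type":"array"},"hand":{"type":"number"},"newtons":{"type":"number"}},"required":["moves"]}

```bash
mkdir -p pics; ls; cat > h.py <<'E'
import numpy as np, cv2
from bench import r
def snap(name,fn):
    f=r.grab_frame(name); cv2.imwrite('pics/'+fn,cv2.cvtColor(f['img'],cv2.COLOR_RGB2BGR)); return f
E
python3 - <<'E'
from h import *
o=r.get_obs(); print({k:np.round(v,3) for k,v in o.items()}, r.grasp_offset)
import pickle
for n in('side','top'):
    f=snap(n,n+'0.png'); print(n,f['mtx'],f['D'],np.round(f['world_to_cam'],3))
    pickle.dump(f,open(n+'0.pkl','wb'))
E
```

```text
pics
{'clock': np.float64(0.0), 'joints': array([ 1.035,  0.478,  0.022,  1.556, -0.011,  1.109, -0.083]), 'qvel': array([ 0.001, -0.001,  0.   ,  0.   , -0.001, -0.   , -0.   ]), 'tau': array([ 0.0000e+00, -5.9644e+01,  1.6080e+00, -2.8119e+01,  1.2000e-02,
        9.0000e-03,  0.0000e+00]), 'tcp_pos': array([ 0.28 , -0.614,  0.23 ]), 'orientation': array([-3.068e+00, -6.670e-01,  1.000e-03]), 'contact_force': array([-0.023, -0.564, -0.149]), 'moment': array([-0.003, -0.002, -0.017]), 'grip_width': np.float64(0.086)} 0.0187
side [[474.30527956   0.         279.71123383]
 [  0.         474.30527956 220.63397381]
 [  0.           0.           1.        ]] [0.00780774 0.         0.         0.         0.        ] [[ 0.999 -0.049 -0.015 -0.578]
 [ 0.047  0.761  0.647 -0.068]
 [-0.02  -0.647  0.763 -1.028]
 [ 0.     0.     0.     1.   ]]
top [[398.44834929   0.         284.43800347]
 [  0.         398.44834929 204.97316741]
 [  0.           0.           1.        ]] [-0.00161195  0.          0.          0.          0.        ] [[ 0.023 -1.    -0.021 -0.022]
 [ 0.993  0.021  0.12  -0.579]
 [-0.119 -0.023  0.993 -0.915]
 [ 0.     0.     0.     1.   ]]
```

View pics/side0.png

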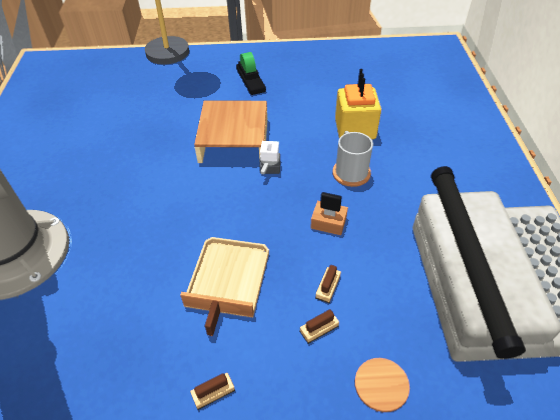

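View pics/top0.png

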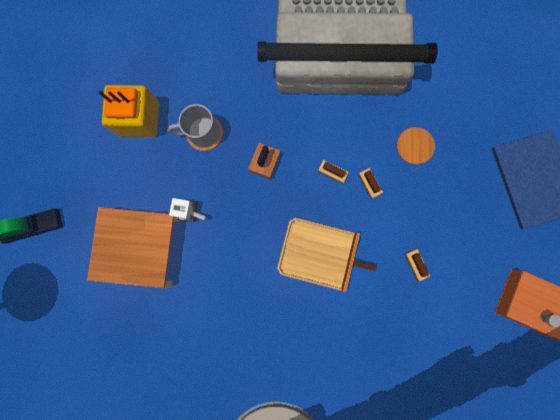

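The views show three stamps, the tray with its fin toward -y, the drawer unit at +y with the lock, the key in its stand, and the mug near the unit. Next I measure them.

```bash
cat >> h.py <<'E'
def ray(f,px):
    px=np.asarray(px,float).reshape(-1,1,2)
    n=cv2.undistortPoints(px,f['mtx'],f['D'])[:,0]
    d=np.c_[n[:,0],-n[:,1],-np.ones(len(n))]
    T=f['world_to_cam'];R=T[:3,:3];c=-R.T@T[:3,3]
    return c,d@R
def onz(f,px,z):
    c,d=ray(f,px); return c+d*((z-c[2])/d[:,2])[:,None]
def proj(f,P):
    P=np.asarray(P,float).reshape(-1,3);T=f['world_to_cam'];q=P@T[:3,:3].T+T[:3,3]
    q=q*[1,-1,-1]
    return cv2.projectPoints(q,np.zeros(3),np.zeros(3),f['mtx'],f['D'])[0][:,0]
def tri(fa,pa,fb,pb):
    ca,da=ray(fa,pa);cb,db=ray(fb,pb);da=da[0]/np.linalg.norm(da[0]);db=db[0]/np.linalg.norm(db[0])
    s=np.linalg.lstsq(np.c_[da,-db],cb-ca,rcond=None)[0]
    A=ca+s[0]*da;B=cb+s[1]*db; return (A+B)/2,np.linalg.norm(A-B)
def hsv(f): return cv2.cvtColor(f['img'],cv2.COLOR_RGB2HSV)
def blobs(m,amin=15):
    n,l,s,c=cv2.connectedComponentsWithStats(m.astype(np.uint8))
    return [(c[i],s[i],l==i) for i in range(1,n) if s[i,4]>=amin]
def rect(m):
    c=max(cv2.findContours(m.astype(np.uint8),cv2.RETR_EXTERNAL,cv2.CHAIN_APPROX_NONE)[0],key=cv2.contourArea); return cv2.minAreaRect(c)
E
python3 - <<'E'
from h import *
import pickle
for n in('top','side'):
    f=pickle.load(open(n+'0.pkl','rb'));H=hsv(f);h,s,v=[H[...,i].astype(int) for i in range(3)]
    nb=~((h>100)&(h<130)&(s>120))
    print(n)
    for c,st,m in blobs(nb,30):
        if st[4]<9000:
            rc=rect(m); print('nb',c.round(1),st[4],np.round(rc[0],1),np.round(rc[1],1),round(rc[2],1))
    # dark brown ridges
    rg=((h<12)|(h>170))&(v<110)&(s>100)
    for c,st,m in blobs(rg,12):
        p=np.argwhere(m)[:,::-1].astype(np.float32)
        P=onz(f,p,0.042)[:,:2]; mu=P.mean(0);w,V=np.linalg.eigh(np.cov((P-mu).T)); 
        print('ridge',c.round(1),st[4],mu.round(4),np.degrees(np.arctan2(V[1,1],V[0,1])).round(1),np.sqrt(w*12).round(4))
    img=cv2.cvtColor(f['img'],cv2.COLOR_RGB2BGR)
    if n=='top':
        cv2.imwrite('pics/tz1.png',cv2.resize(img[90:300,230:450],None,fx=3.6,fy=2.85 if 0 else 3.6)[:600*1][:, :800] if 0 else cv2.resize(img[100:300,230:450],None,fx=3,fy=3,interpolation=cv2.INTER_CUBIC))
        cv2.imwrite('pics/tz2.png',cv2.resize(img[95:295,80:300],None,fx=3,fy=3,interpolation=cv2.INTER_CUBIC))
    else:
        cv2.imwrite('pics/sz1.png',cv2.resize(img[220:410,170:360],None,fx=3,fy=3,interpolation=cv2.INTER_CUBIC))
        cv2.imwrite('pics/sz2.png',cv2.resize(img[85:245,180:390],None,fx=3.5,fy=3.5,interpolation=cv2.INTER_CUBIC))
E
```

```text
top
nb [129.9 110.8] 2731 [128.5 111. ] [52. 59.] 90.0
nb [198.6 127.4] 1667 [199.  126.8] [51.9 41.3] 33.7
nb [415.3 145.5] 1168 [415.  145.5] [37. 38.] 90.0
nb [264.1 160.7] 746 [264.1 160.5] [25.3 31.1] 22.2
nb [332.9 171.1] 404 [332.9 171.2] [29.7 13.5] 25.5
nb [370.  182.8] 409 [370.  182.8] [29.4 14.1] 61.4
nb [135.8 244. ] 6571 [146.5 240.7] [111.6  91.5] 6.0
nb [ 26.8 225.1] 1023 [ 27.8 224.2] [23.  60.6] 76.0
nb [319.4 254. ] 4523 [329.  256.2] [96.5 61.8] 14.5
nb [417.1 264.8] 451 [417.2 264.7] [31.7 14.5] 64.7
nb [531.  302.9] 3149 [535.4 303.3] [73.4 51.5] 23.5
nb [275.2 412.1] 977 [275.5 410. ] [18. 77.] 90.0
ridge [268.8 158.6] 45 [0.6902 0.0309] 158.5 [0.0091 0.0427]
ridge [333.9 169.4] 139 [ 0.6666 -0.1251] 63.9 [0.0154 0.0518]
ridge [371.9 180.9] 122 [ 0.6405 -0.2153] -152.3 [0.0158 0.0515]
ridge [420.1 264.4] 99 [ 0.4472 -0.3253] -153.2 [0.0155 0.0506]
ridge [363.7 265. ] 67 [ 0.4427 -0.1959] 78.0 [0.0099 0.0561]
ridge [507.8 293.3] 411 [ 0.3868 -0.523 ] 156.5 [0.0233 0.1089]
ridge [550.8 336.4] 22 [ 0.2941 -0.6143] 68.7 [0.003  0.0408]
side
nb [249.9  73.3] 696 [249.1  73.4] [43.3 19.2] 69.9
nb [355.6 131.6] 3984 [356.4 127.7] [ 45.9 117.8] 5.2
nb [237.  130.2] 4031 [236.5 137. ] [74. 85.] 90.0
nb [ 27.1 244.2] 5472 [ 35.5 234. ] [ 71. 130.] 0.0
nb [329.  214.7] 1156 [329.5 213.2] [34.3 38.3] 13.0
nb [226.3 279. ] 5441 [221.3 285.8] [ 76.6 102.4] 14.0
nb [327.9 283.8] 583 [328.4 283.2] [16.7 37.2] 23.2
nb [319.1 325.7] 737 [319.  325.6] [19.8 38.6] 60.5
nb [381.8 384.5] 2393 [381.5 384.5] [58.  50.9] 45.0
nb [212. 390.] 925 [212. 390.] [21.5 43.8] 63.4
ridge [328.2 283.7] 75 [ 0.6661 -0.1465] 58.3 [0.0117 0.0606]
ridge [213.4 320.4] 169 [ 0.4478 -0.2129] 75.9 [0.0116 0.0625]
ridge [319.7 323.5] 139 [ 0.6408 -0.2303] -154.6 [0.0119 0.0571]
ridge [212.5 388.1] 164 [ 0.4515 -0.3381] -152.4 [0.0102 0.0546]
```

View pics/tz1.png

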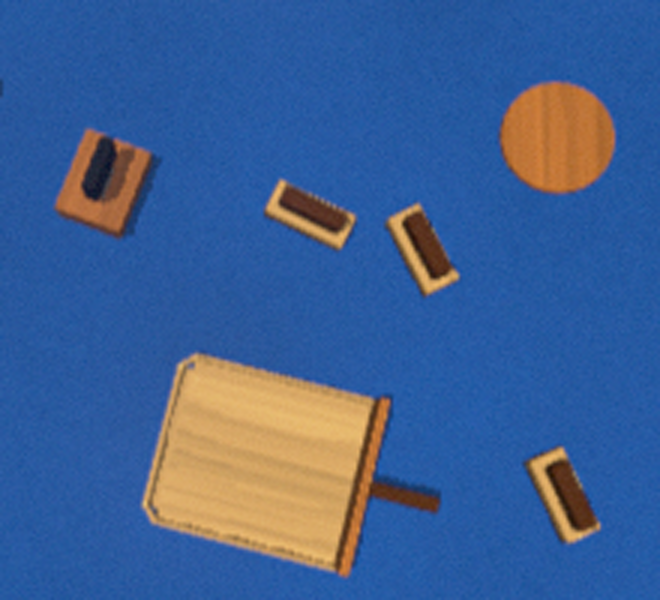

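View pics/tz2.png

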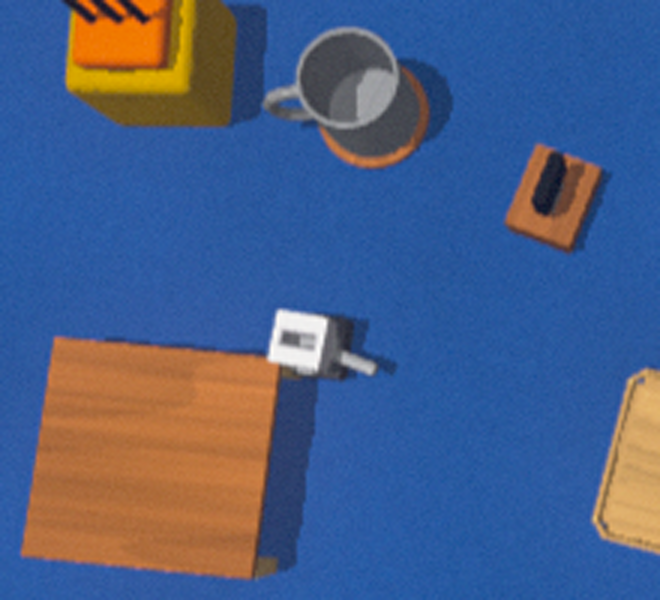

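View pics/sz2.png

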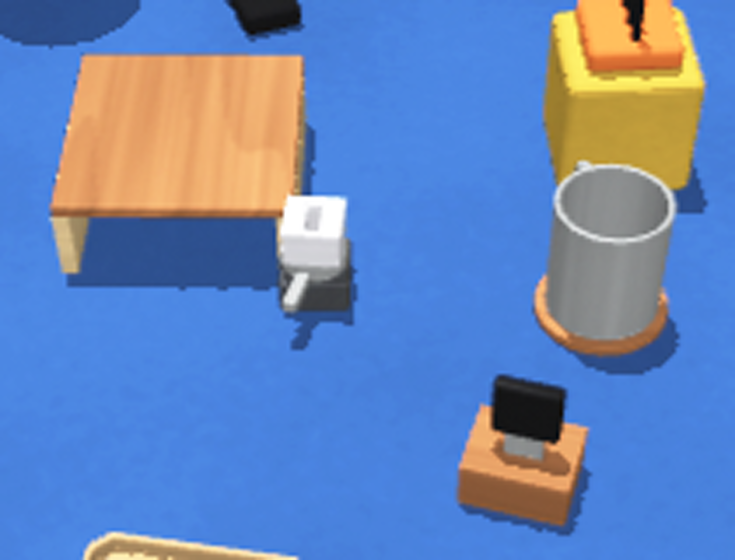

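View pics/sz1.png

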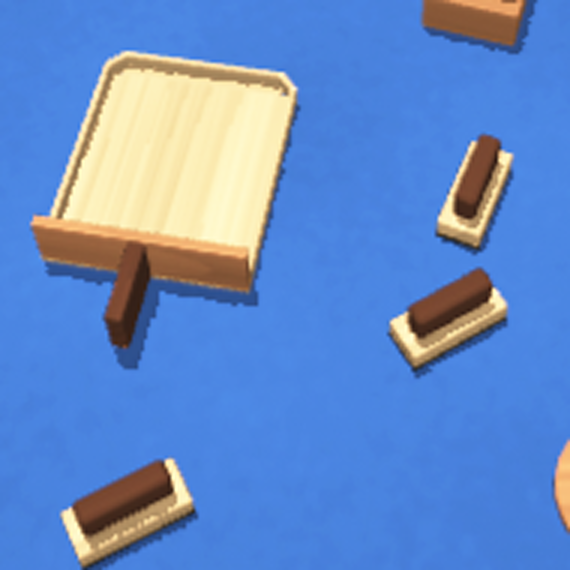

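```bash
python3 - <<'E'
from h import *
import pickle
T=pickle.load(open('top0.pkl','rb'));S=pickle.load(open('side0.pkl','rb'))
print('camT',ray(T,[[0,0]])[0].round(3))
H=hsv(T)
def info(f,m,z,nm):
    rc=rect(m); b=cv2.boxPoints(rc); P=onz(f,b,z)[:,:2]; 
    e=[P[1]-P[0],P[2]-P[1]]; L=[np.linalg.norm(x) for x in e]; a=[np.degrees(np.arctan2(x[1],x[0]))%180 for x in e]
    print(nm,'ctr',P.mean(0).round(4),'L',np.round(L,4),'ang',np.round(a,1))
h,s,v=[H[...,i].astype(int) for i in range(3)]
# lock top: white
m=(v>190)&(s<60)
for c,st,mm in blobs(m,30):
    if abs(c[0]-181)<15 and abs(c[1]-210)<15: info(T,mm,.0665,'locktop')
# key bow black in stand
m=(v<75)
for c,st,mm in blobs(m,20):
    if abs(c[0]-264)<15 and abs(c[1]-158)<15: info(T,mm,.09,'bow')
# roof
m=(h<20)&(s>100)&(v>90)
for c,st,mm in blobs(m,1000):
    if abs(c[0]-130)<20 and abs(c[1]-245)<20: info(T,mm,.062,'roof'); 
# stamps bases
nb=~((h>100)&(h<130)&(s>120))
for c,st,mm in blobs(nb,300):
    for q in [(333,171),(370,183),(417,265)]:
        if np.hypot(*(c-q))<8: info(T,mm,.012,'stamp')
    if np.hypot(*(c-(264,161)))<8: info(T,mm,.03,'stand')
roof=[(98.3,207.7),(172.7,213.7),(164,287.7),(87.3,280.3)]
print(onz(T,roof,.062).round(4))
print('side roof', onz(S,np.array([(82,55),(302,55),(295,215),(53,215)])/3.5+[180,85],.062).round(4))
print('side locktop', onz(S,np.array([(290,197),(347,198),(345,243),(283,238)])/3.5+[180,85],.0665).round(4))
print('top panel', onz(T,[(359.3,232.7),(345,291.7)],.044).round(4))
print('side panel', onz(S,np.array([(36,216),(248,248)])/3+[170,220],.044).round(4))
print('side bow', onz(S,np.array([(497,377),(565,388)])/3.5+[180,85],.09).round(4))
print('bar tip',tri(T,np.array([376,368])/3+[80,95],S,np.array([290,305])/3.5+[180,85]))
E
```

```text
camT [ 0.466 -0.031  0.977]
locktop ctr [0.5646 0.2345] L [0.0413 0.0401] ang [171.9  79.9]
bow ctr [0.6849 0.041 ] L [0.0477 0.0175] ang [163.6  72.2]
roof ctr [0.4729 0.3437] L [0.1722 0.1846] ang [177.5  84.2]
stand ctr [0.6882 0.0431] L [0.0769 0.0623] ang [159.9  68.4]
stamp ctr [ 0.6686 -0.1257] L [0.034  0.0729] ang [155.8  65. ]
stamp ctr [ 0.6416 -0.2165] L [0.035  0.0722] ang [120.   28.2]
stamp ctr [ 0.4458 -0.3279] L [0.035  0.0737] ang [116.3  24.8]
[[0.561  0.4249 0.062 ]
 [0.5506 0.2492 0.062 ]
 [0.3815 0.2595 0.062 ]
 [0.3937 0.437  0.062 ]]
side roof [[0.3967 0.4338 0.062 ]
 [0.5646 0.4223 0.062 ]
 [0.5541 0.2384 0.062 ]
 [0.3868 0.2494 0.062 ]]
side locktop [[0.5512 0.2523 0.0665]
 [0.5906 0.2486 0.0665]
 [0.5871 0.2024 0.0665]
 [0.5454 0.2102 0.0665]]
top panel [[ 0.5171 -0.1853  0.044 ]
 [ 0.3813 -0.1528  0.044 ]]
side panel [[ 0.3856 -0.1502  0.044 ]
 [ 0.52   -0.1813  0.044 ]]
side bow [[0.6723 0.0496 0.09  ]
 [0.7121 0.0379 0.09  ]]
bar tip (array([0.54670743, 0.1793489 , 0.03304446]), np.float64(0.0024959105848833627))
```

```bash
cat >> h.py <<'E'
from scipy.spatial.transform import Rotation as Ro
def pose():
    o=r.get_obs();R=Ro.from_rotvec(o['orientation']).as_matrix();return o,R
def go(x,y,z,yaw=None):
    o,R=pose();d=R.T@(np.array([x,y,z])-o['tcp_pos'])*1000
    a=np.degrees(np.arctan2(R[1,0],R[0,0])); t=0 if yaw is None else -((yaw-a+180)%360-180)
    print('now',o['tcp_pos'].round(4),'yaw %.1f'%a,'q7 %.2f q1 %.2f'%(o['joints'][6],o['joints'][0]),'F',o['contact_force'].round(1),'w %.4f'%o['grip_width'],'t %.1f'%o['clock'])
    print('move xyz mm',d.round(1),'turn',round(t,1),'rows>=',int(np.ceil(max(np.linalg.norm(d)/62.5,abs(t)/10.7))))
E
python3 -c "
from h import *
go(.667,-.1255,.15,64.5)"
```

```text
now [ 0.2798 -0.6137  0.2304] yaw 24.5 q7 -0.08 q1 1.03 F [ 1.6 -0.2  0.1] w 0.0856 t 0.1
move xyz mm [ 554.8 -283.4   80.8] turn -40.0 rows>= 11
```

>>> send_rows(moves=[40,-20,5,0,95,-50,10,-5,150,-78,20,-10,205,-105,30,-15,260,-135,40,-20,315,-162,50,-25,370,-190,60,-30,420,-215,70,-30], hand=0.3, newtons=60)

```text
clock: 1.1
tcp_pos: [0.574, -0.2423, 0.1607]
orientation: [-2.791, -1.441, -0.0]
contact_force: [0.8, -0.6, 0.6]
grip_width: 0.0597
```

```bash
python3 -c "
from h import *
go(.667,-.1255,.08,64.5)"
```

```text
now [ 0.574  -0.2423  0.1607] yaw 54.6 q7 -0.42 q1 0.46 F [ 0.8 -0.6  0.6] w 0.0597 t 1.1
move xyz mm [149.1   8.2  80.8] turn -9.9 rows>= 3
```

>>> send_rows(moves=[50,3,20,-4,100,6,45,-8,149,8,81,-10,149,8,81,-10,149,8,81,-10], hand=0.45)

```text
clock: 1.72
tcp_pos: [0.6655, -0.1281, 0.0797]
orientation: [-2.657, -1.676, 0.002]
contact_force: [0.1, -0.4, 0.2]
grip_width: 0.0468
```

```bash
python3 -c "
from h import *
go(.667,-.1255,.022,64.5)
f=snap('side','s1.png');g=snap('top','t1.png')
cv2.imwrite('pics/c1.png',np.hstack([cv2.resize(cv2.cvtColor(x['img'],cv2.COLOR_RGB2BGR)[a:a+130,b:b+130],(390,390)) for x,a,b in((f,200,260),(g,110,260))]))
"
```

```text
now [ 0.6655 -0.1281  0.0797] yaw 64.5 q7 -0.50 q1 0.27 F [ 0.1 -0.4  0.2] w 0.0468 t 1.7
move xyz mm [ 3.1  0.3 57.7] turn 0.0 rows>= 1
```

View pics/c1.png

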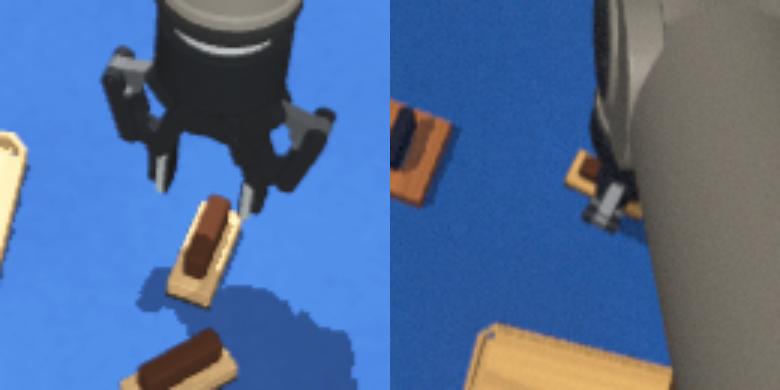

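The fingers straddle the stamp's ridge (side view about column 330, row 280), so I go down and close.

>>> send_rows(moves=[2,0,30,0,3,0,50,0,3,0,57,0,3,0,57,0])

```text
clock: 2.33
tcp_pos: [0.6671, -0.1253, 0.0232]
orientation: [-2.657, -1.676, 0.001]
contact_force: [0.4, 0.1, 0.4]
grip_width: 0.0467
```

>>> send_rows(moves=[0,0,0,0,0,0,0,0,0,0,0,0,0,0,0,0], hand=1, newtons=50)

```text
clock: 2.82
tcp_pos: [0.6682, -0.1252, 0.0243]
orientation: [2.656, 1.676, 0.002]
contact_force: [-0.7, -0.4, 5.5]
grip_width: 0.0149
```

>>> send_rows(moves=[0,0,-20,0,0,0,-70,0,0,0,-70,0,0,0,-70,0])

```text
clock: 3.32
tcp_pos: [0.6669, -0.1249, 0.0937]
orientation: [2.657, 1.677, -0.0]
contact_force: [-0.7, -0.1, -0.9]
grip_width: 0.0145
```

```bash
python3 -c "
from h import *
go(.5094,-.0975,.09,77)"
```

```text
now [ 0.6669 -0.1249  0.0937] yaw 64.5 q7 -0.50 q1 0.27 F [-0.7 -0.1 -0.9] w 0.0145 t 3.3
move xyz mm [ -43.1 -154.     3.7] turn -12.5 rows>= 3
```

>>> send_rows(moves=[-15,-50,0,-4,-30,-105,0,-8,-43,-154,0,-12.5,-43,-154,0,-12.5,-43,-154,0,-12.5])

```text
clock: 3.95
tcp_pos: [0.5099, -0.0976, 0.093]
orientation: [-2.459, -1.955, 0.0]
contact_force: [1.1, -0.5, -0.5]
grip_width: 0.0151
```

```bash
python3 -c "
from h import *
go(.5094,-.0975,.029,77)
f=snap('side','s2.png')
cv2.imwrite('pics/c2.png',cv2.resize(cv2.cvtColor(f['img'],cv2.COLOR_RGB2BGR)[190:350,160:340],None,fx=3,fy=3))
"
```

```text
now [ 0.5099 -0.0976  0.093 ] yaw 77.0 q7 -0.35 q1 0.35 F [ 1.1 -0.5 -0.5] w 0.0151 t 4.0
move xyz mm [-0.  -0.5 64. ] turn -0.0 rows>= 2
```

View pics/c2.png

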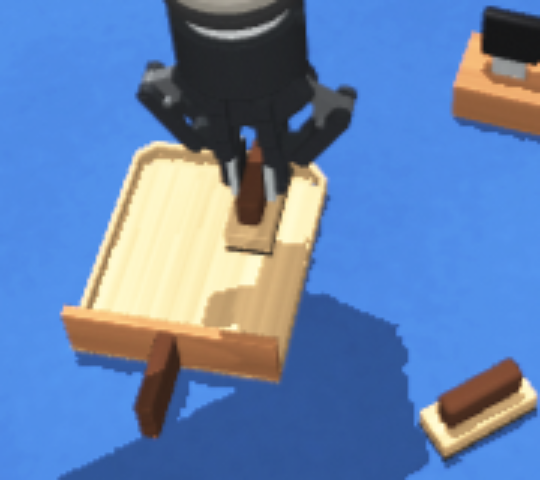

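The held stamp is aligned over the tray's right side, so I lower it and release.

>>> send_rows(moves=[0,0,30,0,0,0,55,0,0,0,64,0,0,0,64,0])

```text
clock: 4.5
tcp_pos: [0.5107, -0.0974, 0.0291]
orientation: [-2.459, -1.956, -0.0]
contact_force: [-0.2, -0.1, -0.5]
grip_width: 0.0146
```

>>> send_rows(moves=[0,0,0,0,0,0,0,0,0,0,-30,0,0,0,-70,0,0,0,-70,0], hand=0.55)

```text
clock: 5.12
tcp_pos: [0.5123, -0.0978, 0.1024]
orientation: [2.455, 1.952, 0.007]
contact_force: [0.0, 0.0, -0.2]
grip_width: 0.0384
```

```bash
python3 -c "
from h import *
go(.642,-.2165,.08,28)"
```

```text
now [ 0.5123 -0.0978  0.1024] yaw 77.0 q7 -0.35 q1 0.35 F [ 0.   0.  -0.2] w 0.0384 t 5.1
move xyz mm [-86.5 152.9  23.4] turn 49.0 rows>= 5
```

>>> send_rows(moves=[-17,30,0,10,-35,60,5,20,-52,92,10,30,-70,122,17,40,-86,153,23,49,-86,153,23,49,-86,153,23,49])

```text
clock: 6.0
tcp_pos: [0.6387, -0.2148, 0.0756]
orientation: [-3.046, -0.763, 0.002]
contact_force: [0.5, 0.1, -0.3]
grip_width: 0.0381
```

```bash
python3 -c "
from h import *
go(.642,-.2165,.024,28)
f=snap('side','s3.png')
cv2.imwrite('pics/c3.png',cv2.resize(cv2.cvtColor(f['img'],cv2.COLOR_RGB2BGR)[190:410,160:390],None,fx=2.7,fy=2.7))
"
```

```text
now [ 0.6387 -0.2148  0.0756] yaw 28.1 q7 -0.91 q1 0.30 F [ 0.5  0.1 -0.3] w 0.0381 t 6.0
move xyz mm [ 2.2  3.1 51.5] turn 0.1 rows>= 1
```

View pics/c3.png

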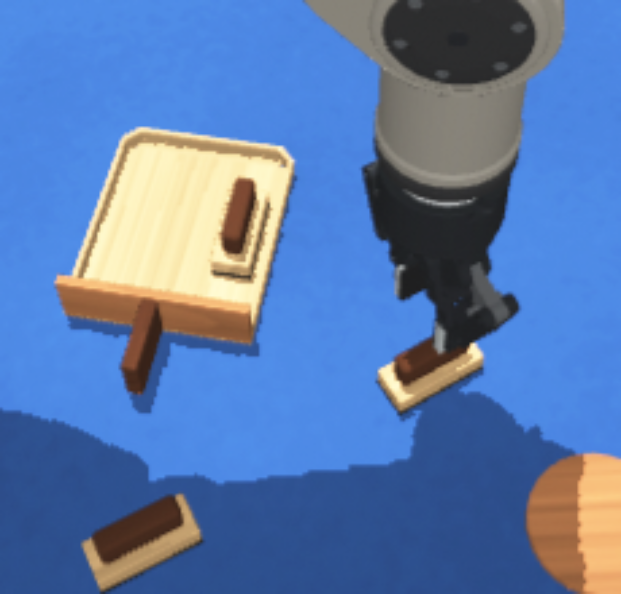

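Stamp 1 stands in the tray, and the gripper is over stamp 2.

>>> send_rows(moves=[2,2,20,0,2,3,42,0,2,3,51,0,2,3,51,0])

```text
clock: 6.55
tcp_pos: [0.6417, -0.2171, 0.0238]
orientation: [-3.047, -0.76, 0.003]
contact_force: [0.2, 0.2, -0.6]
grip_width: 0.0388
```

>>> send_rows(moves=[0,0,0,0,0,0,0,0,0,0,0,0,0,0,0,0], hand=1, newtons=50)

```text
clock: 7.05
tcp_pos: [0.6431, -0.2175, 0.0259]
orientation: [3.048, 0.76, 0.001]
contact_force: [-0.5, 0.4, 2.4]
grip_width: 0.0148
```

>>> send_rows(moves=[0,0,-20,0,0,0,-70,0,0,0,-70,0,0,0,-70,0])

```text
clock: 7.55
tcp_pos: [0.6427, -0.2175, 0.0961]
orientation: [3.048, 0.76, 0.001]
contact_force: [0.2, -0.3, -1.1]
grip_width: 0.0145
```

```bash
python3 -c "
from h import *
go(.4685,-.088,.095,77)"
```

```text
now [ 0.6427 -0.2175  0.0961] yaw 28.0 q7 -0.91 q1 0.30 F [ 0.2 -0.3 -1.1] w 0.0145 t 7.5
move xyz mm [ -93.  -196.1    1. ] turn -49.0 rows>= 5
```

>>> send_rows(moves=[-18,-40,0,-10,-37,-78,0,-20,-56,-118,0,-30,-75,-157,0,-40,-93,-196,0,-49,-93,-196,0,-49,-93,-196,0,-49])

```text
clock: 8.43
tcp_pos: [0.4688, -0.0884, 0.0951]
orientation: [2.46, 1.954, -0.0]
contact_force: [-0.1, -0.2, -1.9]
grip_width: 0.0146
```

```bash
python3 -c "
from h import *
go(.4685,-.088,.03,77)
f=snap('side','s4.png')
cv2.imwrite('pics/c4.png',cv2.resize(cv2.cvtColor(f['img'],cv2.COLOR_RGB2BGR)[190:410,160:390],None,fx=2.7,fy=2.7))
"
```

```text
now [ 0.4688 -0.0884  0.0951] yaw 76.9 q7 -0.36 q1 0.35 F [-0.1 -0.2 -1.9] w 0.0146 t 8.4
move xyz mm [ 0.3 -0.4 65.1] turn -0.1 rows>= 2
```

View pics/c4.png

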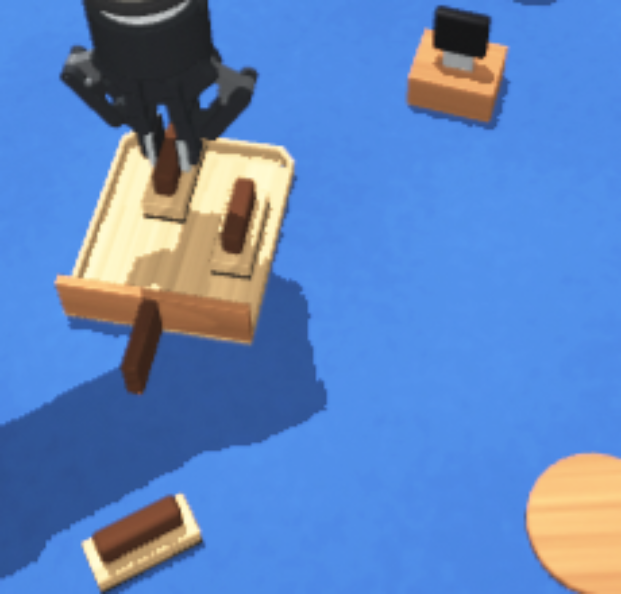

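>>> send_rows(moves=[0,0,30,0,0,0,55,0,0,0,65,0,0,0,65,0])

```text
clock: 8.98
tcp_pos: [0.4691, -0.0884, 0.03]
orientation: [-2.459, -1.955, 0.001]
contact_force: [0.0, -0.0, -1.0]
grip_width: 0.0144
```

>>> send_rows(moves=[0,0,0,0,0,0,0,0,0,0,-30,0,0,0,-70,0,0,0,-70,0], hand=0.66)

```text
clock: 9.6
tcp_pos: [0.471, -0.0884, 0.1032]
orientation: [2.455, 1.952, 0.007]
contact_force: [-0.3, -0.7, 0.1]
grip_width: 0.0287
```

```bash
python3 -c "
from h import *
go(.4465,-.327,.09,26)"
```

```text
now [ 0.471  -0.0884  0.1032] yaw 77.0 q7 -0.36 q1 0.36 F [-0.3 -0.7  0.1] w 0.0287 t 9.6
move xyz mm [-238.    29.8   13.3] turn 51.0 rows>= 5
```

>>> send_rows(moves=[-48,6,0,10,-96,12,0,20,-144,18,5,30,-192,24,10,41,-238,30,13,51,-238,30,13,51,-238,30,13,51], hand=0.5)

```text
clock: 10.48
tcp_pos: [0.4441, -0.3259, 0.0866]
orientation: [-3.06, -0.709, 0.001]
contact_force: [1.5, 0.5, 0.1]
grip_width: 0.0428
```

```bash
python3 -c "
from h import *
go(.4465,-.327,.025,26)
f=snap('side','s5.png')
cv2.imwrite('pics/c5.png',cv2.resize(cv2.cvtColor(f['img'],cv2.COLOR_RGB2BGR)[190:410,160:390],None,fx=2.7,fy=2.7))
"
```

```text
now [ 0.4441 -0.3259  0.0866] yaw 26.1 q7 -0.65 q1 0.59 F [1.5 0.5 0.1] w 0.0428 t 10.5
move xyz mm [ 1.7  2.1 61.6] turn 0.1 rows>= 1
```

View pics/c5.png

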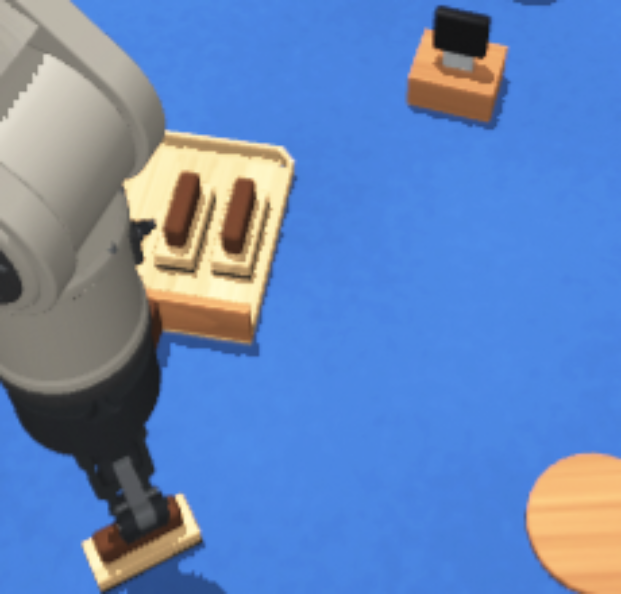

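Two stamps are in the tray, and the gripper is over the third.

>>> send_rows(moves=[2,2,30,0,2,2,50,0,2,2,61,0,2,2,61,0])

```text
clock: 11.02
tcp_pos: [0.4469, -0.3265, 0.0258]
orientation: [-3.059, -0.709, 0.001]
contact_force: [-0.1, 0.1, -0.1]
grip_width: 0.0428
```

>>> send_rows(moves=[0,0,0,0,0,0,0,0,0,0,0,0,0,0,0,0], hand=1, newtons=50)

```text
clock: 11.52
tcp_pos: [0.4476, -0.3278, 0.0272]
orientation: [3.06, 0.707, 0.002]
contact_force: [-0.1, 1.2, 6.1]
grip_width: 0.0148
```

>>> send_rows(moves=[0,0,-20,0,0,0,-75,0,0,0,-75,0,0,0,-75,0])

```text
clock: 12.02
tcp_pos: [0.4467, -0.3275, 0.1012]
orientation: [3.061, 0.707, -0.0]
contact_force: [-0.1, -0.3, -1.3]
grip_width: 0.0151
```

```bash
python3 -c "
from h import *
go(.4276,-.0786,.100,77)"
```

```text
now [ 0.4467 -0.3275  0.1012] yaw 26.0 q7 -0.65 q1 0.59 F [-0.1 -0.3 -1.3] w 0.0151 t 12.0
move xyz mm [  92.  -232.1    1.2] turn -51.0 rows>= 5
```

>>> send_rows(moves=[18,-46,0,-10,37,-93,0,-20,55,-140,0,-30,74,-186,0,-41,92,-232,0,-51,92,-232,0,-51,92,-232,0,-51])

```text
clock: 12.9
tcp_pos: [0.4272, -0.0791, 0.1005]
orientation: [-2.459, -1.954, 0.002]
contact_force: [-0.3, -0.9, -0.5]
grip_width: 0.0145
```

```bash
python3 -c "
from h import *
go(.4276,-.0786,.0315,77)
f=snap('side','s6.png')
cv2.imwrite('pics/c6.png',cv2.resize(cv2.cvtColor(f['img'],cv2.COLOR_RGB2BGR)[190:410,160:390],None,fx=2.7,fy=2.7))
"
```

```text
now [ 0.4272 -0.0791  0.1005] yaw 76.9 q7 -0.36 q1 0.37 F [-0.3 -0.9 -0.5] w 0.0145 t 12.9
move xyz mm [ 0.6  0.4 69. ] turn -0.1 rows>= 2
```

View pics/c6.png

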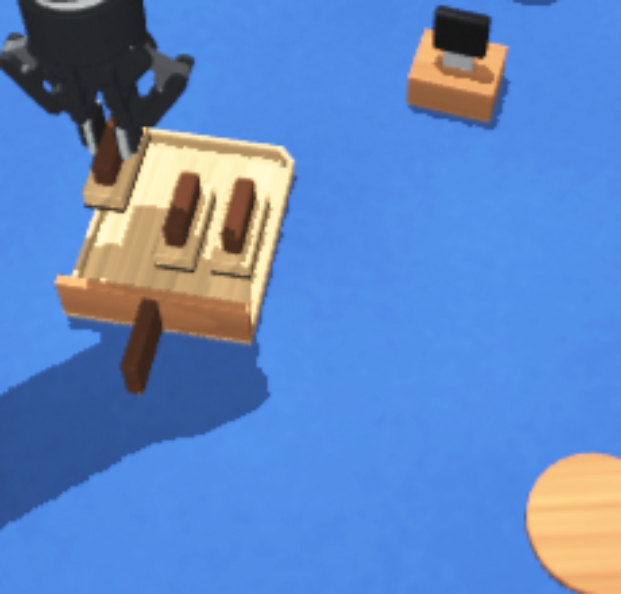

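>>> send_rows(moves=[0,0,30,0,0,0,55,0,0,0,69,0,0,0,69,0])

```text
clock: 13.45
tcp_pos: [0.4274, -0.0795, 0.0315]
orientation: [-2.46, -1.953, 0.002]
contact_force: [0.6, 0.9, -1.0]
grip_width: 0.0147
```

>>> send_rows(moves=[0,0,0,0,0,0,0,0,0,0,-30,0,0,0,-80,0,0,0,-130,0,0,0,-130,0], hand=0.66)

```text
clock: 14.2
tcp_pos: [0.4308, -0.0792, 0.1662]
orientation: [2.454, 1.951, 0.008]
contact_force: [0.5, -0.7, -0.6]
grip_width: 0.0292
```

```bash
python3 -c "
from h import *
go(.437,-.24,.16,77)"
```

```text
now [ 0.4308 -0.0792  0.1662] yaw 77.0 q7 -0.30 q1 0.42 F [ 0.5 -0.7 -0.6] w 0.0292 t 14.2
move xyz mm [-155.3   42.3    6.5] turn -0.0 rows>= 3
```

>>> send_rows(moves=[-60,8,-20,0,-120,16,-35,0,-180,24,-45,0,-240,32,-50,0,-270,36,-50,0,-270,36,-50,0], hand=0.5)

```text
clock: 14.95
tcp_pos: [0.4007, -0.3524, 0.2112]
orientation: [-2.463, -1.949, 0.002]
contact_force: [-0.1, 0.8, -0.8]
grip_width: 0.0425
```

```bash
python3 -c "
from h import *
import pickle
go(.437,-.24,.16,77)
f=snap('side','s7.png');g=snap('top','t7.png')
pickle.dump(f,open('side7.pkl','wb'));pickle.dump(g,open('top7.pkl','wb'))
cv2.imwrite('pics/c7.png',np.hstack([cv2.resize(cv2.cvtColor(x['img'],cv2.COLOR_RGB2BGR)[a:a+120,b:b+130],(390,360),interpolation=cv2.INTER_CUBIC) for x,a,b in((f,225,170),(g,190,260))]))
H=hsv(g);h,s,v=[H[...,i].astype(int) for i in range(3)]
rg=((h<12)|(h>170))&(v<110)&(s>100)
for c,st,m in blobs(rg,30):
        p=np.argwhere(m)[:,::-1].astype(np.float32)
        P=onz(g,p,0.045)[:,:2]; mu=P.mean(0);w,V=np.linalg.eigh(np.cov((P-mu).T)); 
        print('ridge',c.round(1),st[4],mu.round(4),np.degrees(np.arctan2(V[1,1],V[0,1])).round(1),np.sqrt(w*12).round(4))
"
```

```text
now [ 0.4007 -0.3524  0.2112] yaw 76.7 q7 0.30 q1 0.80 F [-0.1  0.8 -0.8] w 0.0425 t 14.9
move xyz mm [117.7   9.5  51.1] turn -0.3 rows>= 3
ridge [268.7 158.6] 39 [0.6894 0.0308] 155.8 [0.0095 0.0409]
ridge [321.  234.9] 118 [ 0.51   -0.0962] 78.4 [0.013  0.0528]
ridge [317.6 252.4] 107 [ 0.4693 -0.0888] 76.6 [0.0118 0.0534]
ridge [363.9 265.1] 69 [ 0.4427 -0.1957] 78.1 [0.0098 0.0514]
ridge [313.9 270.3] 106 [ 0.428  -0.0808] 77.6 [0.0124 0.0524]
ridge [515.1 274.1] 62 [ 0.4305 -0.5395] 108.0 [0.015 0.025]
```

View pics/c7.png

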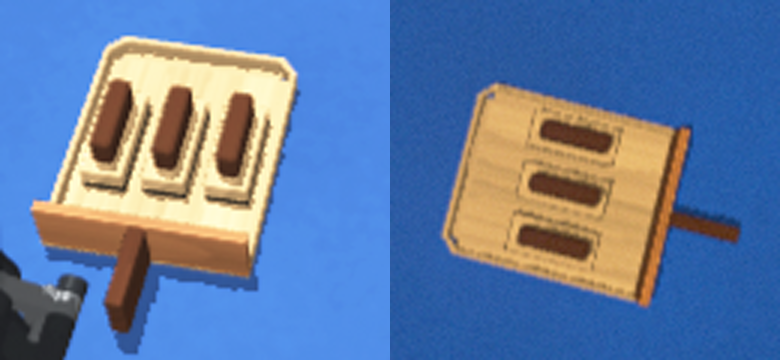

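View pics/t7.png

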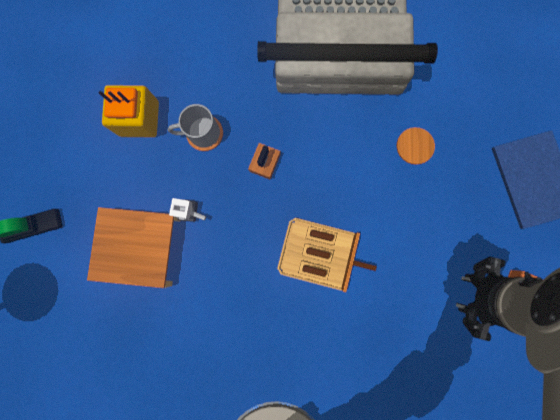

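The three stamps stand in the tray, at about (321,235), (318,252) and (314,270) in the top view. Now I refine the unit's pose by fitting lines to the roof edges.

```bash
python3 - <<'E'
from h import *
import pickle
T=pickle.load(open('top7.pkl','rb'));S=pickle.load(open('side7.pkl','rb'))
def quad(f,m,z,nm,corners):
    c=max(cv2.findContours(m.astype(np.uint8),cv2.RETR_EXTERNAL,cv2.CHAIN_APPROX_NONE)[0],key=cv2.contourArea)[:,0].astype(float)
    lines=[]
    cs=np.array(corners,float)
    for i in range(4):
        a,b=cs[i],cs[(i+1)%4];d=(b-a);L=np.linalg.norm(d);d/=L;n=np.array([-d[1],d[0]])
        t=(c-a)@d;e=abs((c-a)@n);k=(t>.12*L)&(t<.88*L)&(e<4)
        P=onz(f,c[k],z)[:,:2]
        vx,vy,x0,y0=cv2.fitLine(P.astype(np.float32),cv2.DIST_HUBER,0,.001,.001).ravel()
        lines.append((np.array([x0,y0]),np.array([vx,vy])))
    out=[]
    for i in range(4):
        (p,d),(q,e)=lines[i-1],lines[i]
        s=np.linalg.solve(np.c_[d,-e],q-p);out.append(p+s[0]*d)
    out=np.array(out);print(nm,out.round(4).tolist(),'ang',[np.degrees(np.arctan2(l[1][1],l[1][0])).round(1) for l in lines],'mid',out.mean(0).round(4)); return out
for f,nm,roof,lk in((T,'top',[(98.3,207.7),(172.7,213.7),(164,287.7),(87.3,280.3)],None),(S,'side',np.array([(82,55),(302,55),(295,213),(53,213)])/3.5+[180,85],None)):
    H=hsv(f);h,s,v=[H[...,i].astype(int) for i in range(3)]
    cs=np.array(roof).astype(int); 
    ctr=cs.mean(0).astype(int); print(nm,'roof hsv',H[ctr[1],ctr[0]])
    print('column', [tuple(H[y,cs[:,0].mean().astype(int)]) for y in range(cs[:,1].max()-3,cs[:,1].max()+5)])
    m=(h<22)&(s>90)&(v>(80 if nm=='top' else 150))
    bl=[mm for c,st,mm in blobs(m,800) if mm[ctr[1],ctr[0]]]
    q=quad(f,bl[0],.062,nm,roof)
    img=cv2.cvtColor(f['img'],cv2.COLOR_RGB2BGR)
    x,y=(75,190) if nm=='top' else (180,95)
    z=cv2.resize(img[y:y+110,x:x+140],None,fx=5.5,fy=5.5,interpolation=cv2.INTER_NEAREST)
    for p in proj(f,np.c_[q,np.full(4,.062)]): cv2.circle(z,tuple(int(w) for w in (p+.5-[x,y])*5.5),3,(0,255,0),1)
    cv2.imwrite('pics/u_%s.png'%nm,z)
E
```

```text
top roof hsv [ 13 174 194]
column [(np.uint8(4), np.uint8(98), np.uint8(151)), (np.uint8(115), np.uint8(117), np.uint8(140)), (np.uint8(108), np.uint8(178), np.uint8(162)), (np.uint8(108), np.uint8(180), np.uint8(159)), (np.uint8(109), np.uint8(173), np.uint8(167)), (np.uint8(109), np.uint8(185), np.uint8(160)), (np.uint8(109), np.uint8(181), np.uint8(165)), (np.uint8(109), np.uint8(174), np.uint8(164))]
top [[0.5612999796867371, 0.42559999227523804], [0.5494999885559082, 0.24819999933242798], [0.382999986410141, 0.2605000138282776], [0.39649999141693115, 0.4368000030517578]] ang [np.float32(86.2), np.float32(-4.2), np.float32(85.6), np.float32(-3.9)] mid [0.4726 0.3428]
side roof hsv [ 16 131 244]
column [(np.uint8(15), np.uint8(135), np.uint8(239)), (np.uint8(15), np.uint8(134), np.uint8(241)), (np.uint8(13), np.uint8(145), np.uint8(223)), (np.uint8(12), np.uint8(152), np.uint8(163)), (np.uint8(13), np.uint8(150), np.uint8(150)), (np.uint8(115), np.uint8(98), np.uint8(114)), (np.uint8(109), np.uint8(169), np.uint8(149)), (np.uint8(109), np.uint8(172), np.uint8(151))]
side [[0.39809998869895935, 0.4325000047683716], [0.5651999711990356, 0.42100000381469727], [0.5547999739646912, 0.23989999294281006], [0.38429999351501465, 0.25110000371932983]] ang [np.float32(-3.9), np.float32(86.7), np.float32(-3.8), np.float32(85.6)] mid [0.4756 0.3361]
```

View pics/u_top.png

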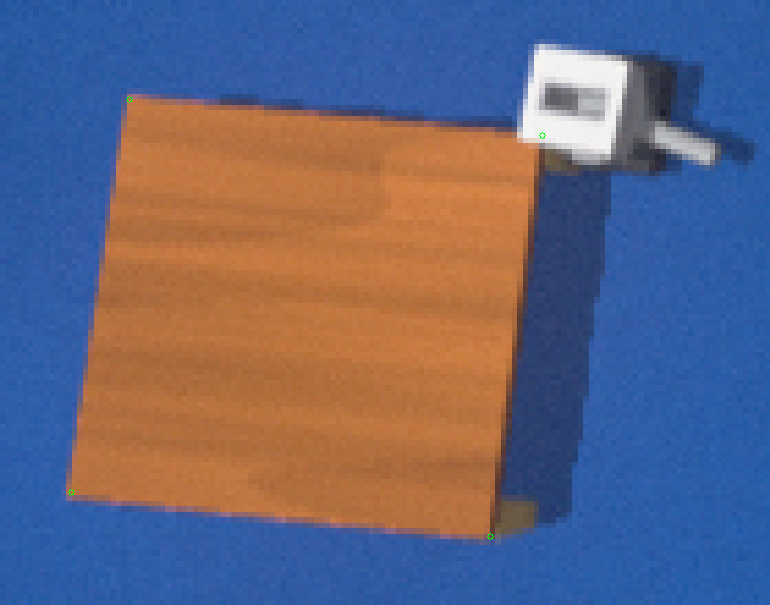

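View pics/u_side.png

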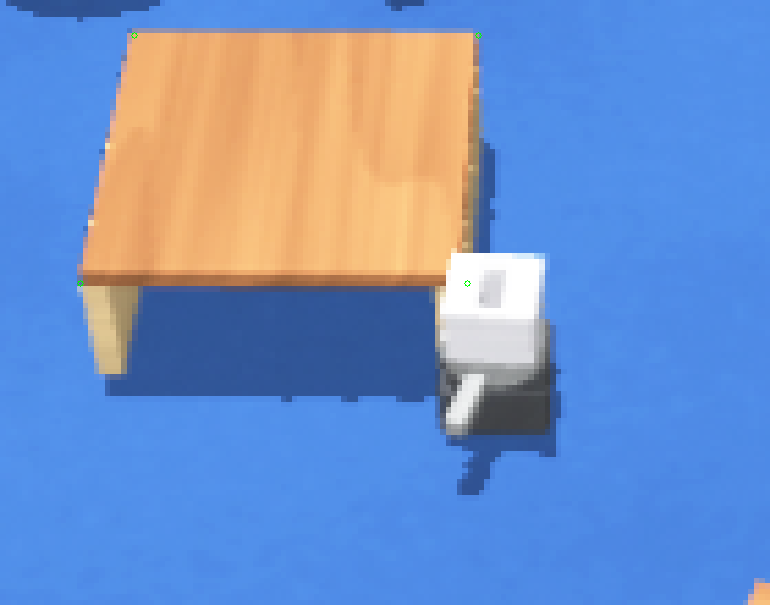

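```bash
python3 -c "
from h import *
go(.4434,-.1966,.09,77.5)"
```

```text
now [ 0.402  -0.349   0.2114] yaw 77.0 q7 0.30 q1 0.79 F [ 0.3 -0.1 -0.5] w 0.0427 t 15.1
move xyz mm [157.7   6.3 121.5] turn -0.5 rows>= 4
```

>>> send_rows(moves=[40,2,30,0,80,3,60,0,120,5,90,0,157,6,121,-0.5,157,6,121,-0.5,157,6,121,-0.5])

```text
clock: 15.8
tcp_pos: [0.4435, -0.1976, 0.0915]
orientation: [-2.448, -1.969, 0.0]
contact_force: [-0.4, 0.8, 0.6]
grip_width: 0.0426
```

```bash
python3 -c "
from h import *
go(.4434,-.1966,.012,77.5)
f=snap('side','s8.png')
cv2.imwrite('pics/c8.png',cv2.resize(cv2.cvtColor(f['img'],cv2.COLOR_RGB2BGR)[190:370,160:340],None,fx=3,fy=3))
"
```

```text
now [ 0.4435 -0.1976  0.0915] yaw 77.6 q7 -0.08 q1 0.53 F [-0.4  0.8  0.6] w 0.0426 t 15.8
move xyz mm [ 0.9 -0.3 79.5] turn 0.1 rows>= 2
```

View pics/c8.png

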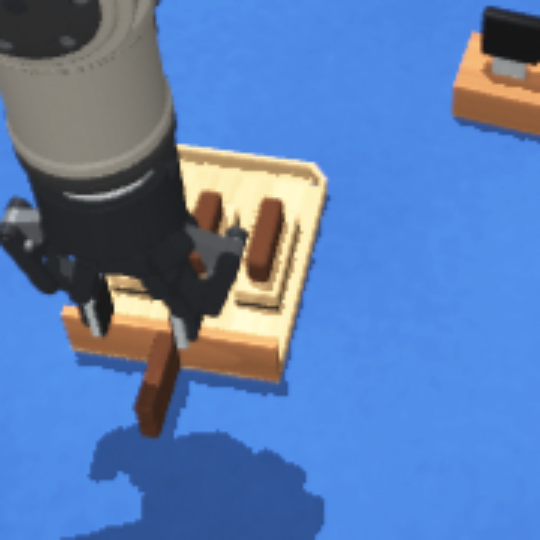

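>>> send_rows(moves=[0,0,30,0,0,0,60,0,-3,0,79,0,-3,0,79,0])

```text
clock: 16.35
tcp_pos: [0.442, -0.2022, 0.012]
orientation: [-2.451, -1.964, 0.002]
contact_force: [-0.3, 0.2, -0.1]
grip_width: 0.0429
```

>>> send_rows(moves=[0,0,0,0,0,0,0,0,0,0,0,0,0,0,0,0], hand=1, newtons=80)

```text
clock: 16.85
tcp_pos: [0.4433, -0.2017, 0.0136]
orientation: [2.449, 1.965, 0.001]
contact_force: [-1.6, -0.1, 6.0]
grip_width: 0.0108
```

```bash
python3 -c "
from h import *
go(.4512,.0275,.012,86.1)"
```

```text
now [ 0.4433 -0.2017  0.0136] yaw 77.5 q7 -0.14 q1 0.49 F [-1.6 -0.1  6. ] w 0.0108 t 16.9
move xyz mm [225.5 -42.    1.4] turn -8.6 rows>= 4
```

>>> send_rows(moves=[5,-1,0,0,15,-3,0,0,30,-5,0,-1,47,-8,0,-1.5,64,-11,0,-2,80,-14,0,-3,93,-17,0,-3.5,100,-18,0,-4])

```text
clock: 17.85
tcp_pos: [0.4481, -0.1011, 0.0136]
orientation: [2.379, 2.047, 0.001]
contact_force: [-0.3, -7.8, 4.8]
grip_width: 0.0107
```

```bash
python3 -c "
from h import *
go(.4512,.0275,.0125,86.1)"
```

```text
now [ 0.4481 -0.1011  0.0136] yaw 81.4 q7 -0.31 q1 0.29 F [-0.3 -7.8  4.8] w 0.0107 t 17.9
move xyz mm [127.6 -16.1   0.8] turn -4.7 rows>= 3
```

>>> send_rows(moves=[5,-1,-0.5,0,17,-2,-1,-1,35,-4,-1,-2,55,-7,-1,-3,75,-10,-1,-4,95,-12,-1,-4.7,105,-13,-1,-4.7,110,-14,-1,-4.7])

```text
clock: 18.85
tcp_pos: [0.4492, 0.0109, 0.0136]
orientation: [2.293, 2.146, -0.002]
contact_force: [-0.2, -8.2, 4.3]
grip_width: 0.0105
```

```bash
python3 -c "
from h import *
import pickle
go(.4512,.0275,.0125,86.1)
f=snap('side','s9.png');g=snap('top','t9.png')
pickle.dump(f,open('side9.pkl','wb'));pickle.dump(g,open('top9.pkl','wb'))
cv2.imwrite('pics/c9.png',np.hstack([cv2.resize(cv2.cvtColor(x['img'],cv2.COLOR_RGB2BGR)[a:a+160,b:b+200],(400,320),interpolation=cv2.INTER_CUBIC) for x,a,b in((f,95,150),(g,180,80))]))
"
```

```text
now [0.4492 0.0109 0.0136] yaw 86.2 q7 -0.49 q1 0.06 F [-0.2 -8.2  4.3] w 0.0105 t 18.9
move xyz mm [16.7  0.9  1.1] turn 0.1 rows>= 1
```

View pics/c9.png

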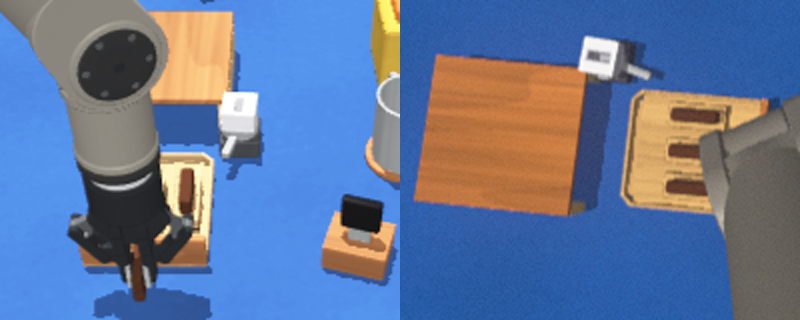

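```bash
python3 - <<'E'
from h import *
import pickle
g=pickle.load(open('top9.pkl','rb'));H=hsv(g);h,s,v=[H[...,i].astype(int) for i in range(3)]
nb=~((h>100)&(h<130)&(s>100))
bl=[m for c,st,m in blobs(nb,1000) if m[235,205]]
m=bl[0]
# boundary per column
R=[];L=[]
for x in range(198,222):
    ys=np.where(m[:,x]&(np.arange(420)>200))[0]; R.append((x,ys.min()-.5)); 
for x in range(198,218):
    ys=np.where(m[:,x]&(np.arange(420)>200)&(np.arange(420)<300))[0]; L.append((x,ys.max()+.5))
PR=onz(g,R,.012)[:,:2];PL=onz(g,L,.012)[:,:2]
u=np.array([np.cos(np.radians(86.1)),np.sin(np.radians(86.1))]);n=np.array([u[1],-u[0]]);M=np.array([.4665,.2555])
for nm,P in(('R',PR),('L',PL)):
    f=np.polyfit(P[:,1],P[:,0],1);print(nm,'ang',90-np.degrees(np.arctan(f[0])),'lat',((P-M)@n).mean().round(4),'along',((P-M)@u).min().round(3),((P-M)@u).max().round(3))
E
```

```text
R ang 88.01544653629463 lat 0.0693 along -0.106 -0.05
L ang 85.21545651349501 lat -0.0733 along -0.113 -0.067
```

>>> send_rows(moves=[5,2,0,0,15,2,0,0,28,2,0,0,42,2,0,0,56,2,0,0,70,2,0,0,80,2,0,0,85,2,0,0])

```text
clock: 19.95
tcp_pos: [0.4565, 0.0942, 0.0136]
orientation: [2.294, 2.144, -0.004]
contact_force: [-1.1, -11.1, 9.7]
grip_width: 0.0109
```

```bash
python3 -c "
from h import *
go(.4646,.224,.0125,86.1)
f=snap('side','s10.png');g=snap('top','t10.png')
cv2.imwrite('pics/c10.png',np.hstack([cv2.resize(cv2.cvtColor(x['img'],cv2.COLOR_RGB2BGR)[a:a+160,b:b+200],(400,320),interpolation=cv2.INTER_CUBIC) for x,a,b in((f,95,150),(g,180,80))]))
"
```

```text
now [0.4565 0.0942 0.0136] yaw 86.1 q7 -0.66 q1 -0.13 F [ -1.1 -11.1   9.7] w 0.0109 t 19.9
move xyz mm [130.1  -0.7   0.7] turn 0.0 rows>= 3
```

View pics/c10.png

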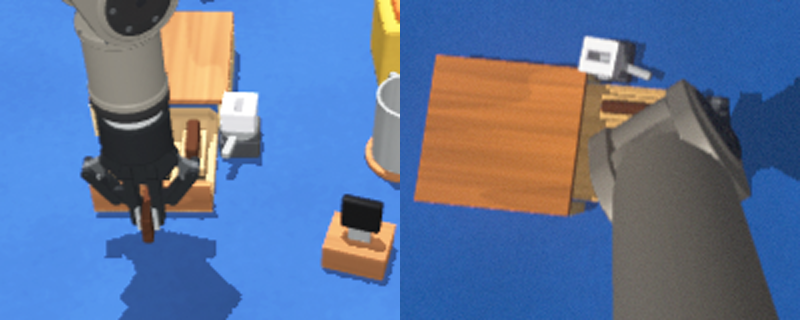

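>>> send_rows(moves=[4,0,-1,0,13,0,-1.5,0,25,0,-1.5,0,39,0,-1.5,0,53,0,-1.5,0,66,0,-1.5,0,76,0,-1.5,0,80,0,-1.5,0])

```text
clock: 21.05
tcp_pos: [0.4621, 0.1766, 0.0148]
orientation: [-2.292, -2.148, -0.0]
contact_force: [-0.1, -0.8, -5.0]
grip_width: 0.0109
```

```bash
python3 -c "
from h import *
go(.4646,.224,.0125,86.1)"
```

```text
now [0.4621 0.1766 0.0148] yaw 86.3 q7 -0.80 q1 -0.28 F [-0.1 -0.8 -5. ] w 0.0109 t 21.1
move xyz mm [47.5 -0.6  2.3] turn 0.2 rows>= 1
```

>>> send_rows(moves=[3,0,1,0,9,0,1,0,17,0,1,0,25,0,1,0,32,0,1,0,36,0,1,0,38,0,1,0,40,0,1,0])

```text
clock: 22.05
tcp_pos: [0.4648, 0.2154, 0.0138]
orientation: [2.294, 2.146, -0.0]
contact_force: [-0.7, -1.5, -2.4]
grip_width: 0.0107
```

>>> send_rows(moves=[2,0,0,0,4,0,0,0,6,0,0,0,8,0,0,0])

```text
clock: 22.55
tcp_pos: [0.4653, 0.2235, 0.0138]
orientation: [2.294, 2.146, -0.001]
contact_force: [-1.7, -6.5, -2.1]
grip_width: 0.0107
```

```bash
python3 -c "
from h import *
go(.4646,.224,.0125,86.1)
f=snap('side','s11.png');g=snap('top','t11.png')
cv2.imwrite('pics/c11.png',np.hstack([cv2.resize(cv2.cvtColor(x['img'],cv2.COLOR_RGB2BGR)[a:a+160,b:b+200],(400,320),interpolation=cv2.INTER_CUBIC) for x,a,b in((f,95,150),(g,180,80))]))
"
```

```text
now [0.4653 0.2235 0.0138] yaw 86.2 q7 -0.87 q1 -0.36 F [-1.7 -6.5 -2.1] w 0.0107 t 22.6
move xyz mm [ 0.5 -0.7  1.3] turn 0.1 rows>= 1
```

View pics/c11.png

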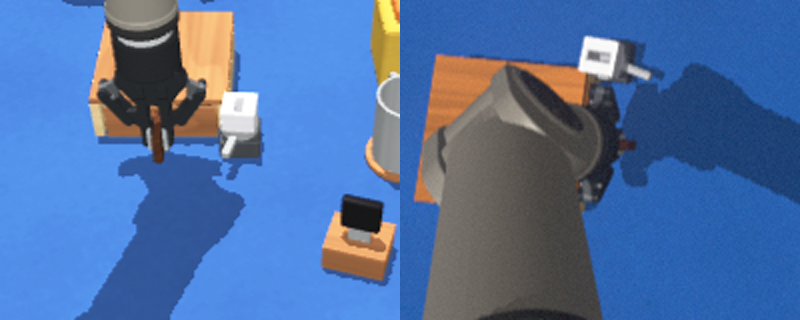

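>>> send_rows(moves=[1,0,0,0,2,0,0,0,3,0,0,0])

```text
clock: 23.02
tcp_pos: [0.465, 0.2235, 0.0136]
orientation: [2.294, 2.143, -0.007]
contact_force: [-1.8, -10.6, 3.9]
grip_width: 0.011
```

>>> send_rows(moves=[1,0,0,0,2,0,0,0,3,0,0,0])

```text
clock: 23.4
tcp_pos: [0.465, 0.2234, 0.0136]
orientation: [2.295, 2.14, -0.013]
contact_force: [-3.3, -20.3, 10.6]
grip_width: 0.0108
```

The tray has met the back stop: force rises and the TCP no longer moves. I relax the push and release.

>>> send_rows(moves=[-4,0,0,0,-5,0,0,0,-5,0,0,0])

```text
clock: 23.78
tcp_pos: [0.4651, 0.2234, 0.0136]
orientation: [2.294, 2.146, -0.003]
contact_force: [-0.3, -6.8, -2.1]
grip_width: 0.0106
```

>>> send_rows(moves=[0,0,0,0,0,0,0,0,0,0,-30,0,-20,0,-80,0,-60,0,-130,0,-110,0,-150,0,-170,0,-170,0,-200,0,-180,0], hand=0.6)

```text
clock: 24.78
tcp_pos: [0.4528, 0.0226, 0.1955]
orientation: [2.295, 2.142, 0.004]
contact_force: [-1.0, 0.3, -0.0]
grip_width: 0.0341
```

```bash
python3 -c "
from h import *
import pickle
go(.55,-.05,.2)
f=snap('side','s12.png');g=snap('top','t12.png')
pickle.dump(f,open('side12.pkl','wb'));pickle.dump(g,open('top12.pkl','wb'))
"
```

```text
now [0.4528 0.0226 0.1955] yaw 86.1 q7 -0.32 q1 0.06 F [-1.   0.3 -0. ] w 0.0341 t 24.8
move xyz mm [-65.8 102.   -4.2] turn 0 rows>= 2
```

View pics/t12.png

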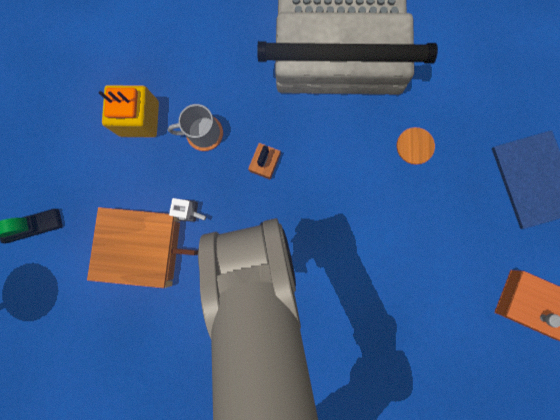

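View pics/s12.png

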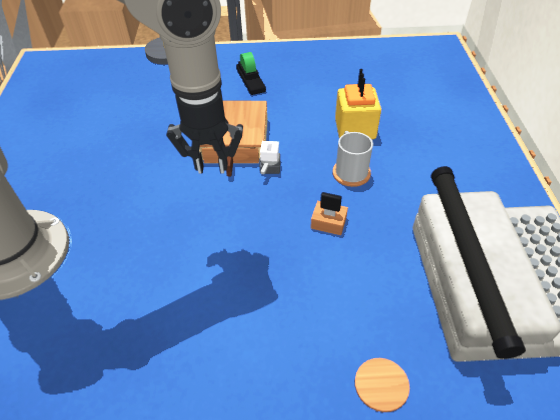

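```bash
python3 - <<'E'
from h import *
import pickle
g=pickle.load(open('top12.pkl','rb'));f=pickle.load(open('side12.pkl','rb'))
a=cv2.resize(cv2.cvtColor(g['img'],cv2.COLOR_RGB2BGR)[138:184,242:288],None,fx=8.5,fy=8.5,interpolation=cv2.INTER_CUBIC)
b=cv2.resize(cv2.cvtColor(f['img'],cv2.COLOR_RGB2BGR)[190:238,306:354],None,fx=8.15,fy=8.15,interpolation=cv2.INTER_CUBIC)
cv2.imwrite('pics/k.png',np.hstack([a,b[:391,:391]]))
H=hsv(g);h,s,v=[H[...,i].astype(int) for i in range(3)]
rg=((h<12)|(h>170))&(v<110)&(s>100)
for c,st,m in blobs(rg,15):
    if abs(c[0]-185)<25 and abs(c[1]-252)<15:
        p=np.argwhere(m)[:,::-1].astype(float);P=onz(g,p,.044);print('fin',P.mean(0).round(4),P[:,1].min().round(4),P[:,1].max().round(4))
E
```

```text
fin [0.4676 0.2445 0.044 ] 0.1995 0.2603
```

View pics/k.png

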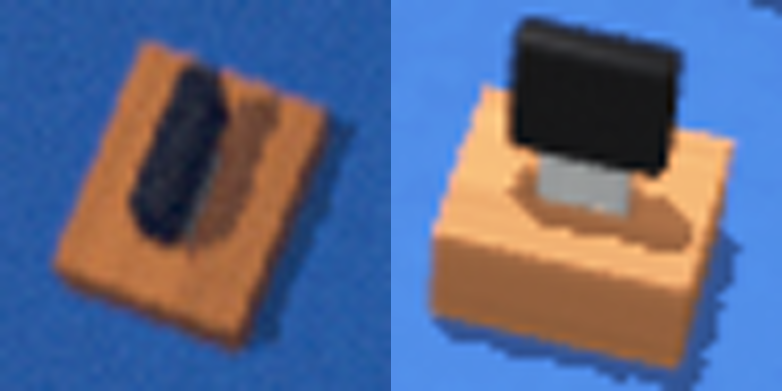

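```bash
python3 - <<'E'
from h import *
import pickle
g=pickle.load(open('top12.pkl','rb'));f=pickle.load(open('side12.pkl','rb'))
P=onz(g,np.array([(145,42),(325,108),(238,332),(60,258)])/8.5+[241.5,137.5],.034);print(P.round(4),P.mean(0))
Q=onz(f,np.array([(484-391,85),(735-391,142),(705-391,285),(432-391,235)])/8.15+[305.5,189.5],.034);print(Q.round(4),Q.mean(0))
B=onz(f,np.array([(520-391,22),(680-391,52),(668-391,72),(512-391,42)])/8.15+[305.5,189.5],.09);print('bow side',B.round(4),B.mean(0))
for p in(P,Q): print([np.degrees(np.arctan2(*(p[i]-p[i-1])[[1,0]])).round(1) for i in range(4)],[np.linalg.norm(p[i]-p[i-1]).round(4) for i in range(4)])
m=hsv(g)[...,2]<80
for c,st,mm in blobs(m,20):
    if abs(c[0]-264)<12 and abs(c[1]-158)<12:
        p=np.argwhere(mm)[:,::-1].astype(float)
        for z in(.09,.08,.07):X=onz(g,p,z)[:,:2];w,V=np.linalg.eigh(np.cov((X-X.mean(0)).T));print(z,X.mean(0).round(4),np.degrees(np.arctan2(V[1,1],V[0,1])).round(1),np.sqrt(w*12).round(4))
go(.689,.043,.15,161)
E
```

```text
[[0.7318 0.0575 0.034 ]
 [0.7133 0.0055 0.034 ]
 [0.6479 0.0285 0.034 ]
 [0.6683 0.0798 0.034 ]] [0.69033407 0.04281569 0.034     ]
[[0.6672 0.081  0.034 ]
 [0.7332 0.0557 0.034 ]
 [0.7182 0.0058 0.034 ]
 [0.6479 0.0275 0.034 ]] [0.69162469 0.04248467 0.034     ]
bow side [[0.6711 0.0512 0.09  ]
 [0.7111 0.0379 0.09  ]
 [0.7071 0.0311 0.09  ]
 [0.6683 0.0442 0.09  ]] [0.68938789 0.0410741  0.09      ]
[np.float64(-19.3), np.float64(-109.5), np.float64(160.6), np.float64(68.3)] [np.float64(0.0672), np.float64(0.0552), np.float64(0.0693), np.float64(0.0551)]
[np.float64(70.2), np.float64(-21.0), np.float64(-106.8), np.float64(162.8)] [np.float64(0.0568), np.float64(0.0707), np.float64(0.0521), np.float64(0.0735)]
0.09 [0.6841 0.0414] 164.7 [0.0171 0.0446]
0.08 [0.6865 0.0422] 164.7 [0.0173 0.0451]
0.07 [0.689 0.043] 164.7 [0.0175 0.0456]
now [0.4532 0.0219 0.1954] yaw 85.9 q7 -0.32 q1 0.06 F [ 1.1 -0.1  0. ] w 0.0340 t 24.9
move xyz mm [ 37.9 233.5  46.3] turn -75.1 rows>= 8
```

>>> send_rows(moves=[5,30,6,-10,10,60,12,-20,15,90,18,-30,20,120,24,-40,25,150,30,-50,30,180,36,-60,35,210,42,-70,38,233,46,-76], hand=0.4)

```text
clock: 25.88
tcp_pos: [0.6886, 0.05, 0.1472]
orientation: [0.477, 3.105, 0.003]
contact_force: [0.6, -0.0, -0.5]
grip_width: 0.0512
```

```bash
python3 -c "
from h import *
go(.6895,.0427,.105,161.5)
"
```

```text
now [0.6886 0.05   0.1472] yaw 162.5 q7 0.87 q1 0.14 F [ 0.6 -0.  -0.5] w 0.0512 t 25.9
move xyz mm [-3.1 -6.8 42.2] turn 1.0 rows>= 1
```

>>> send_rows(moves=[-2,-5,10,1,-3,-7,30,1,-3,-7,30,1,-3,-7,30,1])

```text
clock: 26.38
tcp_pos: [0.6874, 0.0402, 0.1178]
orientation: [-0.513, -3.099, 0.0]
contact_force: [1.2, -0.6, -0.1]
grip_width: 0.0511
```

```bash
python3 -c "
from h import *
go(.6895,.0427,.050,161.5)
f=snap('side','s13.png');g=snap('top','t13.png')
cv2.imwrite('pics/c13.png',np.hstack([cv2.resize(cv2.cvtColor(x['img'],cv2.COLOR_RGB2BGR)[a:a+100,b:b+100],(400,400),interpolation=cv2.INTER_CUBIC) for x,a,b in((f,150,270),(g,115,215))]))
"
```

```text
now [0.6874 0.0402 0.1178] yaw 161.2 q7 0.85 q1 0.15 F [ 1.2 -0.6 -0.1] w 0.0511 t 26.4
move xyz mm [-1.2  3.  67.8] turn -0.3 rows>= 2
```

View pics/c13.png

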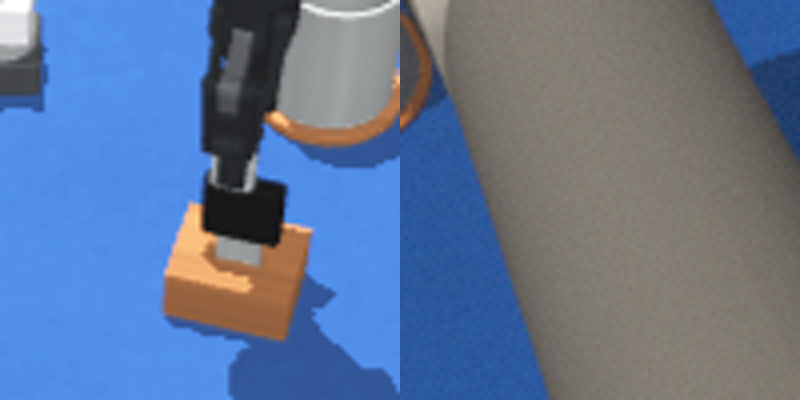

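>>> send_rows(moves=[-2,3,20,0,-2,3,45,0,-2,3,66,0,-2,3,66,0])

```text
clock: 26.98
tcp_pos: [0.689, 0.042, 0.049]
orientation: [-0.512, -3.095, 0.002]
contact_force: [-0.5, 0.3, 0.4]
grip_width: 0.0512
```

>>> send_rows(moves=[0,0,0,0,0,0,0,0,0,0,0,0,0,0,0,0], hand=1, newtons=60)

```text
clock: 27.48
tcp_pos: [0.6916, 0.0424, 0.0529]
orientation: [0.513, 3.098, 0.001]
contact_force: [0.7, -0.4, 5.1]
grip_width: 0.0114
```

```bash
python3 -c "
from h import *
go(.6895,.0427,.050,161.5)
f=snap('side','s14.png')
cv2.imwrite('pics/c14.png',cv2.resize(cv2.cvtColor(f['img'],cv2.COLOR_RGB2BGR)[160:250,280:370],(540,540),interpolation=cv2.INTER_CUBIC))
"
```

```text
now [0.6916 0.0424 0.0529] yaw 161.2 q7 0.82 q1 0.13 F [ 0.7 -0.4  5.1] w 0.0114 t 27.5
move xyz mm [ 2.1 -0.4  2.9] turn -0.3 rows>= 1
```

View pics/c14.png

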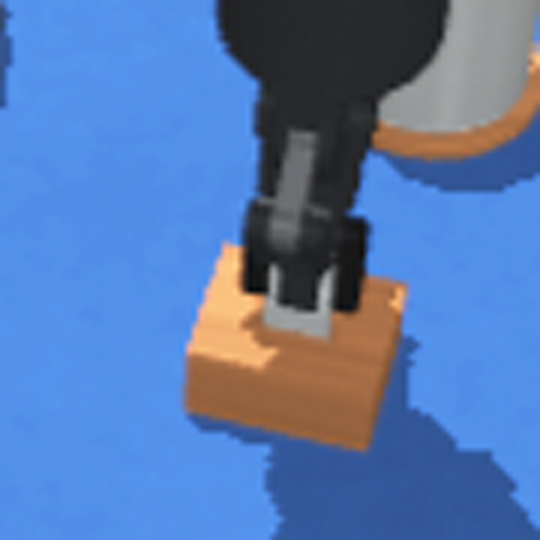

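>>> send_rows(moves=[0,0,-5,0,0,0,-20,0,0,0,-40,0,0,0,-70,0,0,0,-100,0,0,0,-110,0,0,0,-110,0])

```text
clock: 28.4
tcp_pos: [0.691, 0.0417, 0.1628]
orientation: [0.513, 3.098, -0.0]
contact_force: [-0.0, 0.2, -0.5]
grip_width: 0.0114
```

```bash
python3 -c "
from h import *
import pickle
go(.5654,.2357,.18,86.1)
f=snap('side','s15.png')
pickle.dump(f,open('side15.pkl','wb'))
cv2.imwrite('pics/c15.png',cv2.resize(cv2.cvtColor(f['img'],cv2.COLOR_RGB2BGR)[110:230,270:390],(600,600),interpolation=cv2.INTER_CUBIC))
"
```

```text
now [0.691  0.0417 0.1628] yaw 161.2 q7 0.87 q1 0.15 F [-0.   0.2 -0.5] w 0.0114 t 28.4
move xyz mm [181.4 143.1 -17.5] turn 75.1 rows>= 8
```

View pics/c15.png

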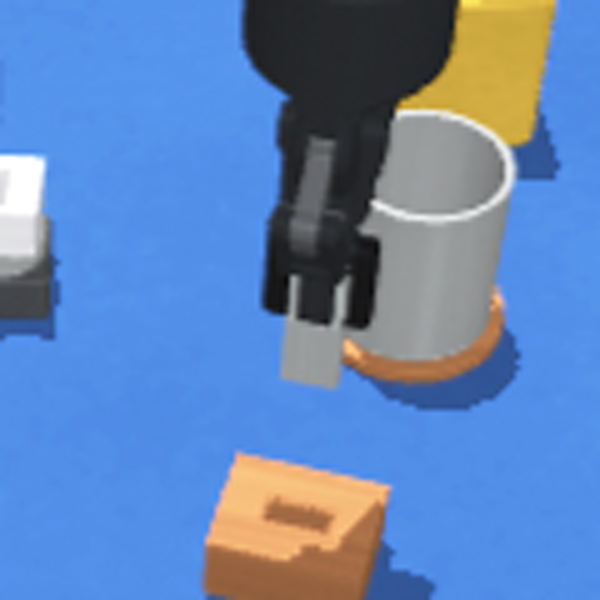

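```bash
python3 - <<'E'
from h import *
import pickle
f=pickle.load(open('side15.pkl','rb'))
t=np.array([.691,.0417,.1628])
for d in(.040,.043,.046): print(d,(proj(f,t-[0,0,d])[0]-[269.5,109.5])*5)
print('tcp px',(proj(f,t)[0]-[269.5,109.5])*5)
print('hole', onz(f,np.array([[299,514]])/5+[269.5,109.5],.034))
print('hole pred from TCP', (proj(f,[.6916,.0424,.034])[0]-[269.5,109.5])*5)
# tip edge corners -> at depth tip z
print(onz(f,np.array([[283,379],[337,389]])/5+[269.5,109.5],.1628-.043).round(4))
E
```

```text
0.04 [314.0424721  372.65254209]
0.043 [313.53354046 377.78884959]
0.046 [313.0270073  382.90113229]
tcp px [321.06606525 301.78673952]
hole [[0.69066962 0.042388   0.034     ]]
hole pred from TCP [301.1045561  513.88132302]
[[0.6784 0.0418 0.1198]
 [0.6998 0.0347 0.1198]]
```

```bash
python3 - <<'E'
from h import *
import pickle
T=pickle.load(open('top12.pkl','rb'));S=pickle.load(open('side12.pkl','rb'))
cv2.imwrite('pics/l.png',np.hstack([cv2.resize(cv2.cvtColor(x['img'],cv2.COLOR_RGB2BGR)[a:a+36,b:b+44],None,fx=9,fy=9,interpolation=cv2.INTER_CUBIC) for x,a,b in((T,192,164),(S,136,250))]))
for f,nm,(x0,x1,y0,y1) in((T,'top',(168,196,197,222)),(S,'side',(258,284,138,158))):
    H=hsv(f);h,s,v=[H[...,i].astype(int) for i in range(3)]
    w=np.zeros(v.shape,bool);w[y0:y1,x0:x1]=True
    m=w&(v>215 if nm=='side' else v>190)&(s<60)
    bl=max(blobs(m,20),key=lambda b:b[1][4])[2]
    c=max(cv2.findContours(bl.astype(np.uint8),cv2.RETR_EXTERNAL,cv2.CHAIN_APPROX_NONE)[0],key=cv2.contourArea)
    fill=cv2.drawContours(np.zeros(v.shape,np.uint8),[c],-1,1,-1)>0
    P=onz(f,np.argwhere(fill)[:,::-1].astype(float),.0665);print(nm,'top face centroid',P.mean(0).round(4),fill.sum())
    hole=fill&~bl; hole|=fill&(v<190)
    q=np.argwhere(hole)[:,::-1].astype(float);X=onz(f,q,.0665)[:,:2];ww,V=np.linalg.eigh(np.cov((X-X.mean(0)).T))
    print('slot',X.mean(0).round(4),len(q),np.degrees(np.arctan2(V[1,1],V[0,1])).round(1),np.sqrt(ww*12).round(4))
E
```

```text
top top face centroid [0.5645 0.2347 0.0665] 304
slot [0.5643 0.2349] 59 82.1 [0.0124 0.0261]
side top face centroid [0.5648 0.2234 0.0665] 295
slot [0.5604 0.2235] 1 nan [nan nan]<stdin>:14: RuntimeWarning: Degrees of freedom <= 0 for slice
  c *= np.true_divide(1, fact)
  c *= np.true_divide(1, fact)
```

View pics/l.png

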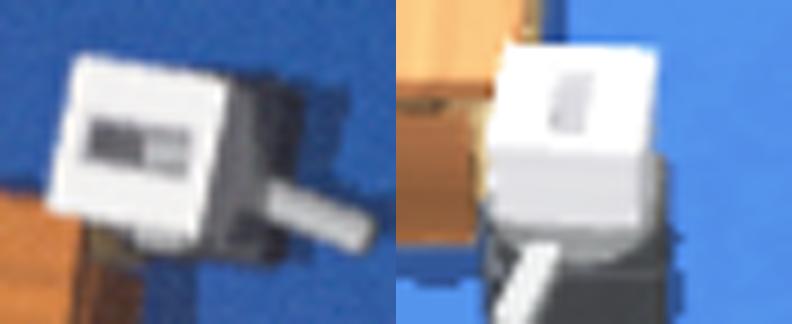

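```bash
python3 - <<'E'
from h import *
import pickle
S=pickle.load(open('side12.pkl','rb'));T=pickle.load(open('top12.pkl','rb'))
e=lambda a:np.array(a,float)/9+[249.5,135.5]
print('slot side',onz(S,e([(572-396,102)]),.0665), onz(S,e([(508-396,45),(656-396,47),(645-396,158),(489-396,150)]),.0665).round(4))
print('slot tri',tri(T,np.array([[138,146]])/9+[163.5,191.5],S,e([(572-396,102)])))
go(.5643,.2345,.18,82.5)
E
```

```text
slot side [[0.56554867 0.2309547  0.0665    ]] [[0.5491 0.2553 0.0665]
 [0.589  0.2519 0.0665]
 [0.584  0.2074 0.0665]
 [0.543  0.2133 0.0665]]
slot tri (array([0.56522182, 0.235639  , 0.06236851]), np.float64(0.0007299657901868674))
now [0.6904 0.0417 0.1615] yaw 161.2 q7 0.87 q1 0.15 F [-0.5  0.  -0.9] w 0.0113 t 28.4
move xyz mm [181.5 141.9 -18.5] turn 78.7 rows>= 8
```

>>> send_rows(moves=[23,18,-3,10,46,36,-6,20,69,53,-9,30,92,71,-12,40,115,89,-15,50,138,107,-18,60,161,125,-18,70,181,142,-18,79])

```text
clock: 29.45
tcp_pos: [0.5636, 0.2352, 0.1783]
orientation: [-2.372, -2.059, 0.004]
contact_force: [0.1, -0.2, -1.4]
grip_width: 0.0111
```

```bash
python3 -c "
from h import *
go(.565,.2345,.135,82.1)"
```

```text
now [0.5636 0.2352 0.1783] yaw 81.9 q7 -0.73 q1 -0.34 F [ 0.1 -0.2 -1.4] w 0.0111 t 29.4
move xyz mm [-0.4  1.6 43.3] turn -0.2 rows>= 1
```

>>> send_rows(moves=[0,1,20,0,0,1.5,45,0,0,1.5,58,0,0,1.5,58,0])

```text
clock: 29.95
tcp_pos: [0.5656, 0.234, 0.1202]
orientation: [-2.367, -2.065, 0.005]
contact_force: [-0.7, -0.8, -0.7]
grip_width: 0.0115
```

```bash
python3 -c "
from h import *
import pickle
go(.565,.2345,.105,82.1)
f=snap('side','s16.png');g=snap('top','t16.png')
pickle.dump(f,open('side16.pkl','wb'));pickle.dump(g,open('top16.pkl','wb'))
cv2.imwrite('pics/c16.png',np.hstack([cv2.resize(cv2.cvtColor(x['img'],cv2.COLOR_RGB2BGR)[a:a+60,b:b+60],(400,400),interpolation=cv2.INTER_CUBIC) for x,a,b in((f,115,240),(g,180,150))]))
"
```

```text
now [0.5656 0.234  0.1202] yaw 82.2 q7 -0.74 q1 -0.34 F [-0.7 -0.8 -0.7] w 0.0115 t 29.9
move xyz mm [ 0.4 -0.6 15.2] turn 0.1 rows>= 1
```

View pics/c16.png

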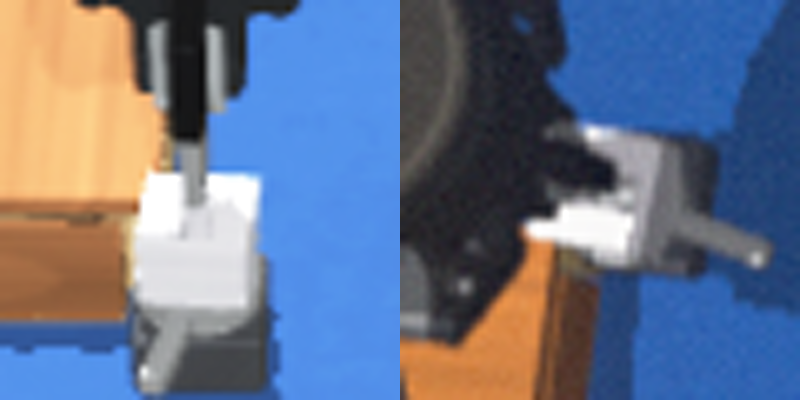

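>>> send_rows(moves=[0,0,3,0,0,-0.5,6,0,0,-0.5,8,0,0,-0.5,10,0,0,-0.5,12,0,0,-0.5,14,0,0,-0.5,14,0])

```text
clock: 30.92
tcp_pos: [0.566, 0.2347, 0.1076]
orientation: [-2.367, -2.065, 0.001]
contact_force: [-0.1, 0.1, -0.9]
grip_width: 0.0113
```

>>> send_rows(moves=[0,0,2,0,0,0,4,0,0,0,6,0,0,0,6,0])

```text
clock: 31.42
tcp_pos: [0.566, 0.2347, 0.1015]
orientation: [-2.367, -2.065, 0.001]
contact_force: [0.4, -0.6, -0.3]
grip_width: 0.0112
```

>>> send_rows(moves=[0,0,3,0,0,0,6,0,0,0,9,0,0,0,12,0,0,0,14,0,0,0,16,0,0,0,16,0])

```text
clock: 32.3
tcp_pos: [0.566, 0.2347, 0.0856]
orientation: [-2.367, -2.065, 0.0]
contact_force: [-0.3, -0.9, 0.1]
grip_width: 0.0113
```

>>> send_rows(moves=[0,0,2,0,0,0,4,0,0,0,6,0,0,0,6,0])

```text
clock: 32.8
tcp_pos: [0.5663, 0.2348, 0.0812]
orientation: [2.367, 2.065, 0.001]
contact_force: [-4.1, -2.0, 11.3]
grip_width: 0.0116
```

```bash
python3 -c "
from h import *
go(.5655,.2345,.081,82.1); print(r.get_obs()['moment'])
f=snap('side','s17.png');g=snap('top','t17.png')
cv2.imwrite('pics/c17.png',np.hstack([cv2.resize(cv2.cvtColor(x['img'],cv2.COLOR_RGB2BGR)[a:a+60,b:b+60],(400,400),interpolation=cv2.INTER_CUBIC) for x,a,b in((f,115,240),(g,180,150))]))
"
```

```text
now [0.5663 0.2348 0.0812] yaw 82.2 q7 -0.75 q1 -0.35 F [-4.1 -2.  11.3] w 0.0116 t 32.8
move xyz mm [-0.4 -0.8  0.2] turn 0.1 rows>= 1
[-0.47553713  0.98598141  0.01277566]
```

View pics/c17.png

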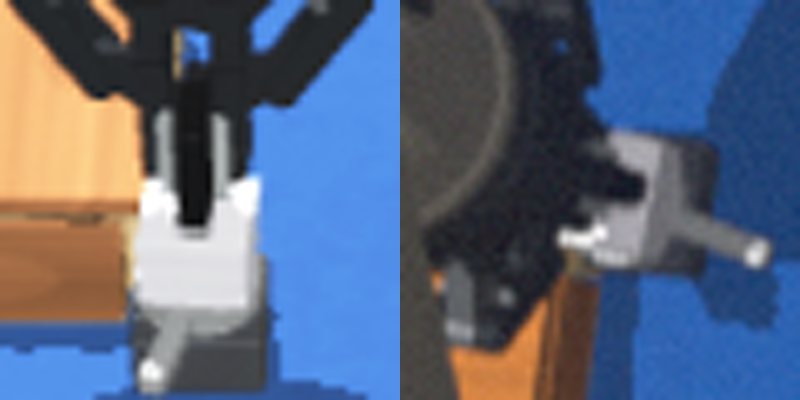

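>>> send_rows(moves=[0,-0.7,-2,3,0,-0.7,-2,8,0,-0.7,-2,13,0,-0.7,-2,18,0,-0.7,-2,23,0,-0.7,-2,28,0,-0.7,-2,33,0,-0.7,-2,36])

```text
clock: 33.9
tcp_pos: [0.5649, 0.2353, 0.082]
orientation: [-2.89, -1.23, 0.001]
contact_force: [-1.2, 1.1, 2.9]
grip_width: 0.011
```

```bash
python3 -c "
from h import *
go(.5655,.2345,.081,14.5); print(r.get_obs()['moment'])
f=snap('side','s18.png');g=snap('top','t18.png')
cv2.imwrite('pics/c18.png',np.hstack([cv2.resize(cv2.cvtColor(x['img'],cv2.COLOR_RGB2BGR)[a:a+60,b:b+60],(400,400),interpolation=cv2.INTER_CUBIC) for x,a,b in((f,115,240),(g,180,150))]))
"
```

```text
now [0.5649 0.2353 0.082 ] yaw 46.1 q7 -1.28 q1 -0.47 F [-1.2  1.1  2.9] w 0.0110 t 33.9
move xyz mm [-0.2  1.   1. ] turn 31.6 rows>= 3
[0.10721097 0.50598132 0.0490253 ]
```

View pics/c18.png

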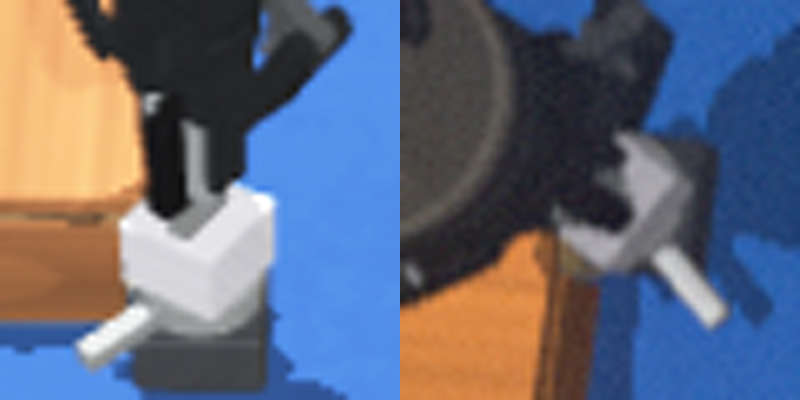

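>>> send_rows(moves=[0,0,1,4,0,0,1,9,0,0,1,14,0,0,1,19,0,0,1,24,0,0,1,28,0,0,1,32,0,0,1,34])

```text
clock: 35.0
tcp_pos: [0.5649, 0.2358, 0.0813]
orientation: [-3.123, -0.335, 0.001]
contact_force: [-3.3, 1.0, 6.3]
grip_width: 0.0114
```

>>> send_rows(moves=[0,0,0,2,0,0,0,4,0,0,0,6,0,0,0,7,0,0,0,7])

```text
clock: 35.62
tcp_pos: [0.5649, 0.236, 0.0814]
orientation: [-3.137, -0.148, 0.001]
contact_force: [-3.3, 0.7, 7.0]
grip_width: 0.0118
```

```bash
python3 -c "
from h import *
go(.5655,.2345,.081,14.5); print(r.get_obs()['moment'])
f=snap('side','s19.png');g=snap('top','t19.png')
cv2.imwrite('pics/c19.png',np.hstack([cv2.resize(cv2.cvtColor(x['img'],cv2.COLOR_RGB2BGR)[a:a+60,b:b+60],(400,400),interpolation=cv2.INTER_CUBIC) for x,a,b in((f,115,220),(g,180,150))]))
"
```

```text
now [0.5649 0.236  0.0814] yaw 5.4 q7 -1.88 q1 -0.61 F [-3.3  0.7  7. ] w 0.0118 t 35.6
move xyz mm [0.4 1.5 0.4] turn -9.1 rows>= 1
[0.19998891 0.84534485 0.58197184]
```

View pics/c19.png

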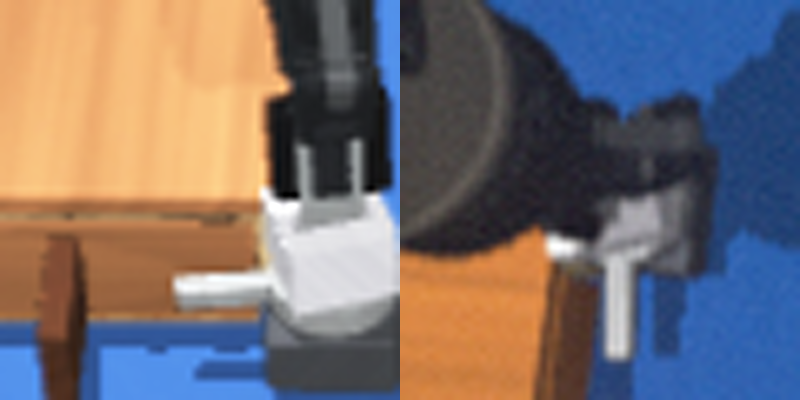

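The bar lies across the tray front and the turning moment has risen to about 0.6 Nm, so the lock is at its stop. I unload within the key's play and lift.

>>> send_rows(moves=[0,0,0,0,0,0,0,-3,0,0,0,-6,0,0,0,-7,0,0,-5,-7,0,0,-15,-7,0,0,-30,-7,0,0,-40,-7])

```text
clock: 36.72
tcp_pos: [0.5662, 0.2347, 0.1224]
orientation: [-3.124, -0.333, -0.003]
contact_force: [0.4, -0.5, -0.5]
grip_width: 0.0112
```

>>> send_rows(moves=[0,0,-15,0,0,0,-40,0,0,0,-60,0,0,0,-60,0])

```text
clock: 37.22
tcp_pos: [0.5667, 0.2351, 0.183]
orientation: [-3.122, -0.333, -0.006]
contact_force: [0.2, 0.2, 0.6]
grip_width: 0.0111
```

```bash
python3 -c "
from h import *
go(.6914,.042,.175,161.2); print(r.get_obs()['moment'])
f=snap('side','s20.png');g=snap('top','t20.png')
cv2.imwrite('pics/c20.png',np.hstack([cv2.resize(cv2.cvtColor(x['img'],cv2.COLOR_RGB2BGR)[a:a+100,b:b+100],(400,400),interpolation=cv2.INTER_CUBIC) for x,a,b in((f,80,200),(g,160,110))]))
"
```

```text
now [0.5667 0.2351 0.183 ] yaw 12.2 q7 -1.79 q1 -0.60 F [0.2 0.2 0.6] w 0.0111 t 37.2
move xyz mm [ 81.1 215.1   8.1] turn -149.0 rows>= 14
[ 0.00971551 -0.02316575 -0.0275143 ]
```

View pics/c20.png

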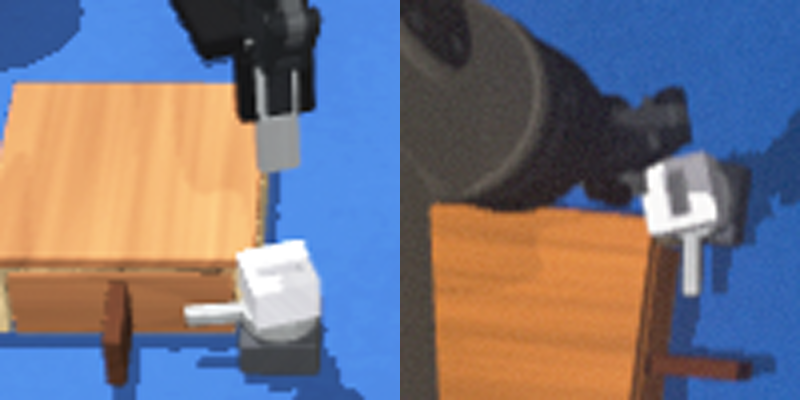

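>>> send_rows(moves=[10,27,0,-10,20,54,0,-20,30,80,0,-30,40,107,0,-40,50,134,0,-50,60,160,0,-60,70,188,0,-70,81,215,0,-80])

```text
clock: 38.33
tcp_pos: [0.6897, 0.0408, 0.1792]
orientation: [-2.171, -2.269, 0.003]
contact_force: [-0.1, -0.5, -1.1]
grip_width: 0.0113
```

>>> send_rows(moves=[0,0,0,-10,0,0,0,-20,0,0,0,-30,0,0,0,-40,0,0,0,-50,0,0,0,-60,0,0,0,-69,0,0,0,-69])

```text
clock: 39.33
tcp_pos: [0.6894, 0.0415, 0.1793]
orientation: [-0.515, -3.097, 0.0]
contact_force: [0.3, -0.2, -0.6]
grip_width: 0.0113
```

```bash
python3 -c "
from h import *
go(.6912,.0421,.105,161.2)"
```

```text
now [0.6894 0.0415 0.1793] yaw 161.1 q7 0.91 q1 0.12 F [ 0.3 -0.2 -0.6] w 0.0113 t 39.3
move xyz mm [-1.7  1.2 74.3] turn -0.1 rows>= 2
```

>>> send_rows(moves=[-2,1,20,0,-2,1,50,0,-2,1,80,0,-2,1,90,0,-2,1,90,0])

```text
clock: 39.95
tcp_pos: [0.6917, 0.0422, 0.0896]
orientation: [-0.514, -3.097, 0.001]
contact_force: [0.0, 0.4, -0.6]
grip_width: 0.0113
```

```bash
python3 -c "
from h import *
go(.6912,.0421,.053,161.2)
f=snap('side','s21.png')
cv2.imwrite('pics/c21.png',cv2.resize(cv2.cvtColor(f['img'],cv2.COLOR_RGB2BGR)[160:240,290:370],(560,560),interpolation=cv2.INTER_CUBIC))
"
```

```text
now [0.6917 0.0422 0.0896] yaw 161.2 q7 0.87 q1 0.10 F [ 0.   0.4 -0.6] w 0.0113 t 40.0
move xyz mm [ 0.4 -0.2 36.6] turn -0.0 rows>= 1
```

View pics/c21.png

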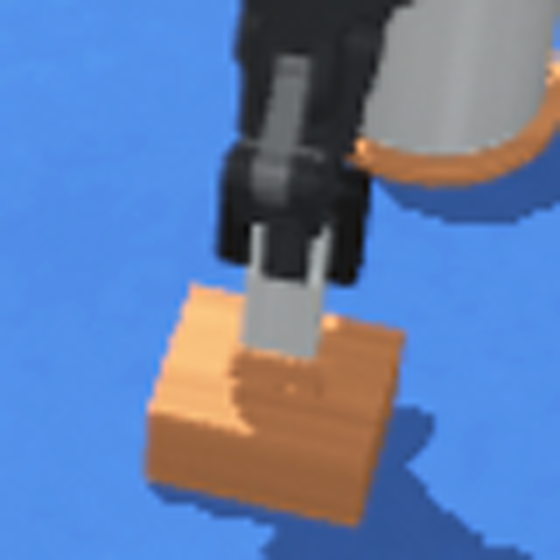

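The key hangs straight above the hole, so I lower it in steps and watch the force.

>>> send_rows(moves=[0,0,4,0,0,0,8,0,0,0,12,0,0,0,16,0,0,0,19,0,0,0,19,0])

```text
clock: 40.75
tcp_pos: [0.6922, 0.0422, 0.0715]
orientation: [-0.513, -3.099, -0.0]
contact_force: [1.0, -0.0, -0.8]
grip_width: 0.0114
```

>>> send_rows(moves=[0,0,3,0,0,0,6,0,0,0,10,0,0,0,14,0,0,0,17,0,0,0,17,0])

```text
clock: 41.5
tcp_pos: [0.6921, 0.0423, 0.0544]
orientation: [-0.513, -3.099, -0.0]
contact_force: [-0.3, -0.0, -1.0]
grip_width: 0.0113
```

>>> send_rows(moves=[0,0,1,0,0,0,2,0,0,0,2.5,0])

```text
clock: 41.88
tcp_pos: [0.6925, 0.0422, 0.0529]
orientation: [0.513, 3.099, -0.0]
contact_force: [-2.2, -0.3, 5.3]
grip_width: 0.0113
```

>>> send_rows(moves=[0,0,0,0,0,0,0,0,0,0,0,0,0,0,-20,0,0,0,-60,0,0,0,-120,0,0,0,-150,0,0,0,-150,0], hand=0.5)

```text
clock: 42.88
tcp_pos: [0.6944, 0.0427, 0.2075]
orientation: [0.512, 3.092, 0.003]
contact_force: [-0.5, -0.5, -0.4]
grip_width: 0.0425
```

```bash
python3 -c "
from h import *
go(.5,-.2,.25)"
```

```text
now [0.6944 0.0427 0.2075] yaw 161.2 q7 0.91 q1 0.12 F [-0.5 -0.5 -0.4] w 0.0425 t 42.9
move xyz mm [ 105.5 -292.2  -44.2] turn 0 rows>= 6
```

>>> send_rows(moves=[17,-48,-7,0,35,-97,-14,0,52,-146,-22,0,70,-195,-30,0,88,-244,-37,0,105,-292,-44,0,105,-292,-44,0,105,-292,-44,0])

```text
clock: 43.88
tcp_pos: [0.4988, -0.1999, 0.2461]
orientation: [-0.513, -3.099, -0.001]
contact_force: [0.6, 0.5, 0.1]
grip_width: 0.043
```

```bash
python3 -c "
from h import *
import pickle
go(.5,-.2,.25)
f=snap('side','s22.png');g=snap('top','t22.png')
pickle.dump(f,open('side22.pkl','wb'));pickle.dump(g,open('top22.pkl','wb'))
cv2.imwrite('pics/c22.png',np.hstack([cv2.resize(cv2.cvtColor(x['img'],cv2.COLOR_RGB2BGR)[a:a+170,b:b+210],(400,324),interpolation=cv2.INTER_CUBIC) for x,a,b in((f,85,180),(g,120,80))]))
"
```

```text
now [ 0.4988 -0.1999  0.2461] yaw 161.2 q7 1.41 q1 0.58 F [0.6 0.5 0.1] w 0.0430 t 43.9
move xyz mm [-1.1  0.2 -3.9] turn 0 rows>= 1
```

View pics/c22.png

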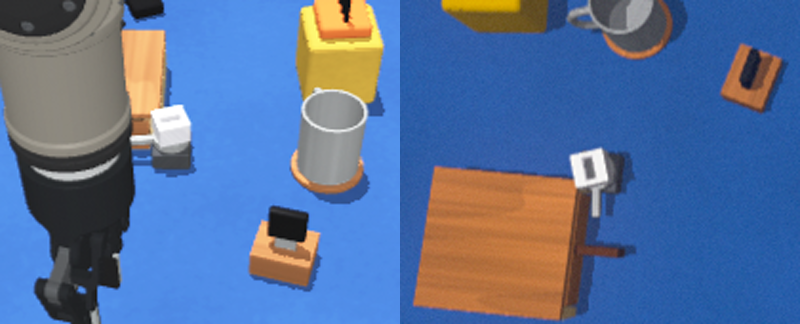

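View pics/t22.png

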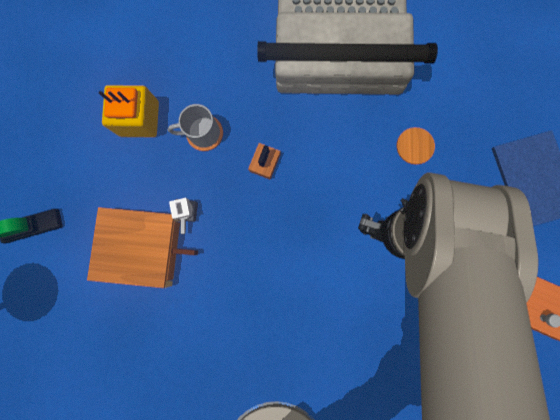

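```bash
python3 - <<'E'
from h import *
import pickle
for n in('0','12','22'):
    g=pickle.load(open('top%s.pkl'%n,'rb'));H=hsv(g);h,s,v=[H[...,i].astype(int) for i in range(3)]
    for c,st,m in blobs(v<80,20):
        if abs(c[0]-264)<12 and abs(c[1]-158)<12: print(n,'bow px',c.round(1),st[4])
    for c,st,m in blobs(((h<12)|(h>170))&(v<110)&(s>100),12):
        if abs(c[0]-190)<20 and abs(c[1]-252)<12: p=np.argwhere(m)[:,::-1].astype(float);P=onz(g,p,.044);print(n,'fin y min',P[:,1].min().round(4),P[:,1].max().round(4))
    w=np.zeros(v.shape,bool);w[200:219,172:192]=1
    k=w&(v>190)&(s<60);bl=max(blobs(k,20),key=lambda b:b[1][4])[2]
    c=max(cv2.findContours(bl.astype(np.uint8),cv2.RETR_EXTERNAL,cv2.CHAIN_APPROX_NONE)[0],key=cv2.contourArea)
    fl=cv2.drawContours(np.zeros(v.shape,np.uint8),[c],-1,1,-1)>0
    X=onz(g,np.argwhere(fl&~bl)[:,::-1].astype(float),.0665)[:,:2];W,V=np.linalg.eigh(np.cov((X-X.mean(0)).T));print(n,'slot',X.mean(0).round(4),np.degrees(np.arctan2(V[1,1],V[0,1])).round(1)%180)
E
```

```text
0 bow px [262.9 156.2] 150
0 slot [0.5643 0.2347] 82.1
12 bow px [262.9 156.2] 147
12 fin y min 0.1995 0.2603
12 slot [0.5643 0.2349] 82.1
22 bow px [263.6 155.9] 139
22 fin y min 0.2018 0.2645
22 slot [0.5643 0.2342] 14.400000000000006
```

```bash
python3 -c "
from bench import r
r.hand_in(); print(r.get_obs()['clock'])"
```

```text
the job is handed in; nothing more can be done
the job is handed in; nothing more can be done
```

The job is done and handed in, at about 44 s of the 210 s allowed. All three stamps present are in the tray, the tray is home and locked, and the key is back in its stand.

**What the last checks showed:**
- **Stamps:** all three were seen standing upright in the tray before I slid it. They are now under the roof, so I could not see them again after that.
- **Tray:** I pushed it in until it stopped moving and the force rose to about 20 N. The fin was still in place, within about 2 mm, in the last top view.
- **Lock:** turned clockwise with the key fully down, until the turning moment rose to about 0.6 Nm. The slot went from about 82° to 14.4°, which matches the 1.25 rad stop, and the bar lies across the tray front.
- **Key:** upright in its stand and pressed to the same depth as at the start. Its bow is within one pixel of its starting image position.
- **Mug:** appears undisturbed by eye in the final views; I did not measure it.

**One disagreement:** the side and top cameras differed by about 3–4 mm in places. I went with the top view because it matched the robot's own readings, and the force readings at each fit agreed with it.

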